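Set the heat on a hot-air plastic welder and park it safely

TASK

The green hot-air welder was parked with its nozzle over the dial of its control unit: stand it upright on the round grey pad for the moment, then turn only the small blue heat knob clockwise until its white pointer lines up with the red line on the outer ring, without dragging that ring, and push the red power lever away from you, fully over. Then take the welder again and stand it back on the round, yellow-ringed rest of the control unit, now with its nozzle pointing away from the dial. The welder is top-heavy, so hold it high and keep it upright all the while, and leave the other things on the bench where they are.

Things in the scene. Friction and masses are not known exactly. Their poses are not given: they have to be found in the camera images.
- unit: Control unit: fixed grey box with a black top, 200 mm (its x) by 280 mm (its y) by 50 mm high. Origin at the centre of its underside; its -x side faces the robot, z up. On its top, along its y: the rest at y = -85 mm, the dial at y = +10 mm, the power lever at y = +105 mm, all at x = -20 mm.
- rest (a point): Centre of the top of the rest, a black round plate 90 mm across inside a yellow ring, 3 mm proud of the unit's top (53 mm over the bench); flat, no rim. Same axes as the unit.
- dial_axis (a point): Point on the vertical axis of the concentric dial, at the height of the unit's top (50 mm over the bench). The dial is an aluminium outer ring (80 mm across, from 0 to 16 mm over the unit's top) with the small blue heat knob in its middle: a skirt 36 mm across from 17 to 23 mm, and a bar grip 36 mm long, 12 mm thick, from 22 to 56 mm over the unit's top.
- heat_knob (a joint): Angle of the blue inner knob (rad), growing clockwise seen from above, 0 to 4.7. At 0 its white pointer (along one half of the bar's top and down that end) points along the unit's -x. Turns stiffly (0.03 N m), stays where it is left. It lines up with the red line when it reads the same as joint air_ring.
- air_ring (a joint): Angle of the outer ring (rad), growing clockwise seen from above, 0 to 4.7. At 0 its red line points along the unit's -x. It turns very easily (0.012 N m): fingers that reach lower than 16 mm over the unit's top touch it and drag it.
- knob_tip (a point): On the pointer end of the blue bar, 18 mm from the dial axis, 45 mm over the unit's top; its -x axis is the way the pointer points.
- ring_mark (a point): On the red line on the ring's top face, 34 mm from the dial axis, 16 mm over the unit's top; its -x axis is the way the line points.
- power (a joint): Power lever (rad): 0 = off, leaning towards the unit's -x (0.5 rad from upright); 1.0 = on, leaning as far to its +x, end stop. It stays where it is left; moving it takes about 2 N at the ball.
- power_tip (a point): Centre of the red ball, 26 mm across, on the power lever. The pivot is 22 mm over the unit's top, 55 mm from the ball's centre; the ball is 70 mm over the unit's top at either end and 77 mm midway, and travels 53 mm along the unit's x. Under it is a block 70 by 50 mm, 25 mm high.
- welder: Welder standing on its tail, about 0.55 kg, 216 mm high, top-heavy. Origin at the centre of its underside (52 mm across), z up. Green handle 44 to 50 mm across up to 108 mm, black collar 62 mm across to 144 mm, steel tube 36 mm across to 216 mm: the place to grip, fingers on both sides of the nozzle, which sticks out along the welder's +x at height 206 mm (16 mm thick, 22 mm wide at its mouth).
- nozzle_tip (a point): Mouth of the welder's nozzle, at 88, 0, 206 mm in the welder's frame.
- pad: Round grey pad, fixed, flat, 130 mm across, 6 mm thick, to the left or right of the control unit. Origin at the centre of its underside.
- nozzle_tray: Orange tray with brass fittings and nozzles, fixed, 100 by 120 mm, 30 mm high, on the other side from the pad. Origin at the centre of its underside.
- screwdriver: Blue-handled screwdriver, 200 mm long, lying on the bench; a bystander. Origin at about its middle, on its underside.
- brush: Hand brush with a wooden handle, 200 mm long, lying; a bystander. Origin near its middle, underside.
- seam_roller: Seam roller (wooden handle, small orange wheel), 180 mm long and up to 28 mm high, lying; a bystander. Origin near its middle, underside.
- marker: Black marker pen, 130 mm long, 16 mm thick, lying beyond the unit; a bystander. Origin at its middle, underside.
- brass_fitting: Brass pipe fitting, 36 mm wide, 38 mm high, standing beyond the unit; a bystander. Origin at its underside.
- cleaner: White bottle with red cap, 60 mm wide, 150 mm high, standing beyond the unit; a bystander. Origin at its underside.

How it is judged:
By the outcome, as a careful person would: the job done as asked, in the order asked, and still so for the second after the job is handed in, with the robot touching nothing.
It also fails if it takes over 72 s, if anything falls off the work surface, if the arm or the gripper's body presses on something with over 40 N, if the wrist force passes 120 N, or if a joint passes its speed limit or range.

ROBOT

A 6-joint arm with a two-finger parallel gripper is mounted at the origin on the work surface. World frame = base frame: x ahead of the robot, y to its left, z up, the work surface at z = 0. Lengths are in m, angles in rad, forces in N, time in s.
With the tool pointing down it reaches from about 0.35 to 0.85 m from the base axis. Payload 8.1 kg.
Tool frame: the origin (TCP) lies on the centre line of the jaws, within the pads' length; the fingertips stand 11 mm ahead of it and the grasp point (between the pads) lies 8 mm behind it (tip_reach is the z of the fingertips in the tool frame, in m); z points along the fingers, y is the direction in which the jaws open and shut (so a half turn about z gives the same grasp; the last joint's range is limited). The gripper opens to 93 mm and grips with 3 to 60 N. Pads are 15 mm wide; open, the fingers measure 128 mm over their backs; the gripper's body (75 mm by 188 mm) begins 65 mm behind the grasp point.
Start: joints at [1.115, 0.13, 1.488, -0, 1.523, -0.085], TCP at [0.217, 0.559, 0.191] pointing down, gripper open.
Joint ranges: [-2.96, 2.96], [-0.89, 2.26], [0.02, 2.5], [-1.34, 4.48], [0, 2.73], [-2.66, 2.66]. Speed limits (rad/s): [2.39, 2.39, 2.79, 3.14, 3.14, 3.14].

INTERFACE

Orientations are given as a rotation vector (axis times angle).
In Python, from plant import read_state, read_camera, camera_params, close_job, silhouettes, tip_of, tip_reach gives the robot as it stands.
- The arm moves only by the shell command python3 -m creep 'ROWS' [FORCE]. ROWS is JSON, a list of rows, each a list of 5 numbers: the shift along the tool's x, y, z in m, then the turn about the tool's z in rad, then the closure in counts, from 0 (fully open) to 255 (shut). In form: [[dx, dy, dz, twist, gripper], ...]. A call has 1 to 12 rows; each row shifts and turns the commanded pose from where the row before left it, along the tool's axes as they then stand; what a row does not reach is not made up. A row lasts 1/12 s, in which the tool goes at most 41.7 mm and 7.16 degrees, less where a joint would pass 70% of its speed; a pose out of reach is approached as far as the arm can. A call is refused whole if a number of a shift passes 0.0417 or a number of a turn 0.125, either way. A call with a gripper value outside its range is refused whole. The fingers move at their own pace and stop on an object; FORCE is the grip in N (left out, the last holds). Time passes only in rows, so rows that do not move let the fingers close. It gives the time, the measured TCP pose, the force and the opening at its end, in the units of the state.
- read_state(): the state, without advancing time (a new reading comes with each control period).
- read_camera(name): name is "scene" or "side" or "wrist"; returns the picture (480x640x3 uint8, red, green, blue); there is no depth.
- camera_params(name): a dict with "fov_y" (degrees; the focal length in pixels is half the picture's height over the tangent of half this angle, whatever the lens; pixels are square), "cx", "cy" (the principal point, pixels), "k1" (the pictures are not rectified: a ray, as slopes to the right and down, at radius r is drawn at 1 + k1 r^2 times it, then the intrinsics apply), "position" and "rotation" of the camera in the world. Camera axes: x right, y down, z forward; pixel columns grow to the right and rows downward; lengths in m; the calibration is good to about 2 mm. A picture is of the moment at which its call begins: read the wrist's pose just before it. camera_params takes no time and is no camera call; for the wrist camera it gives the pose at the moment of the call.
- close_job(): hands the job in, once; it reports no verdict.
Trained networks look in the newest picture that a camera, given by its name, has taken for a name from the list of things; names that differ only in an ending like _2 or _b are one class to them, and where a whole thing is asked for, a point or a joint stands for the part that bears it (a point fixed in the world has none). Each returns a list of dicts, best first, with "confidence" (0 to 1); they miss things now and then, are a little off and sometimes report something else, mostly with a low value. They report only what shows in the picture. A call takes as long as a camera call.
- silhouettes(camera, query): "region" (480x640 bool, what is visible of it) and "pixel" ([column, row] in pixels, amid what is visible of it).
- tip_of(camera, query): "pixel" ([column, row] in pixels: a listed point, or the origin of a listed thing).
The state is a dict: "t": time; "q": joint angles; "dq": joint speeds; "joint_torque": joint torques, N m; "tool_pos": TCP position; "orientation": TCP orientation; "force": force on the tool from outside, world axes, zero at the start; "wrist_torque": the same for the moment, N m; "opening": finger opening in m.
Only numpy, scipy, OpenCV 4.12 (cv2) and the standard library are available. Lean on these libraries where they do the work, as an engineer would, in place of code of your own. Each camera call takes 0.05 s, during which the arm holds its last target.

## Working session

There is one attempt and no reset: what is moved stays moved. The work goes in short steps, Python scripts to look and compute and a shell command to move; the robot and the scene stay as the last step left them, time stands still between calls to the robot, and variables do not carry over. Pictures are saved under pics/ and viewed, and the job is handed in when it is done.

```bash
ls; mkdir -p pics; python3 - <<'E'
from plant import *
import cv2
s=read_state();print(s)
for n in("scene","side","wrist"):
    p=camera_params(n);print(n,p)
    cv2.imwrite(f"pics/{n}0.png",read_camera(n)[:,:,::-1])
print(tip_reach)
E
```

```text
pics
{'t': 0.0, 'q': array([ 1.11458748e+00,  1.31163327e-01,  1.48930002e+00,  7.22841503e-06,
        1.52295215e+00, -8.54036826e-02]), 'dq': array([ 1.61966721e-03,  1.32680049e-03, -9.91406139e-05,  1.43887693e-03,
        4.88111237e-05,  2.77072695e-04]), 'joint_torque': array([-1.39107860e-04, -5.59846795e+01, -4.91747618e+01,  7.68121378e-02,
        3.56419827e-02, -1.85162667e-04]), 'tool_pos': array([0.2171264 , 0.55867623, 0.18987479]), 'orientation': array([-5.79037353e-01, -3.08726501e+00,  2.75550919e-03]), 'force': array([ 0.26595188, -0.38733166,  0.32976   ]), 'wrist_torque': array([-0.01809041, -0.00579524, -0.01164724]), 'opening': 0.09265376215082925}
scene {'fov_y': 51.301127479235575, 'cx': 319.4816802627625, 'cy': 244.54480398642343, 'k1': -0.00965753612262822, 'position': array([1.31254979, 0.27956653, 0.70294316]), 'rotation': array([-1.40963382, -1.96727335,  1.00688625])}
side {'fov_y': 57.427015230180835, 'cx': 317.19453265065295, 'cy': 245.0704856755988, 'k1': -0.05301403778309531, 'position': array([ 0.21242943, -0.56217089,  0.70702078]), 'rotation': array([-2.16683128,  0.6200987 , -0.27904357])}
wrist {'fov_y': 67.95800418404772, 'cx': 314.87678597071505, 'cy': 240.06505462985635, 'k1': -0.029258959155389515, 'position': array([0.14329419, 0.58615419, 0.38457484]), 'rotation': array([2.38948796, 1.63597069, 0.23178046])}
0.011
```

View pics/scene0.png

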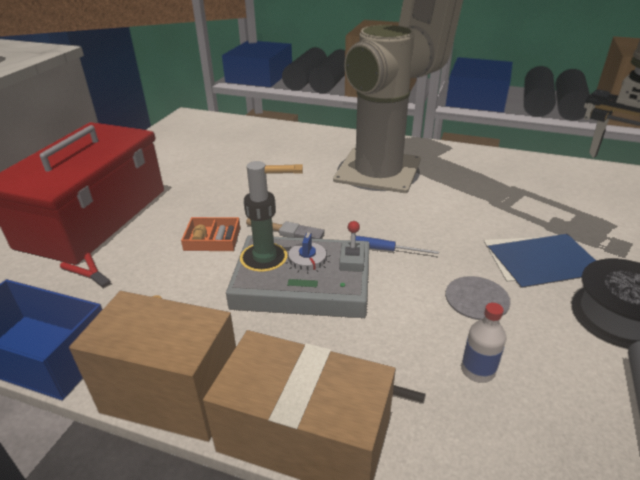

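View pics/side0.png

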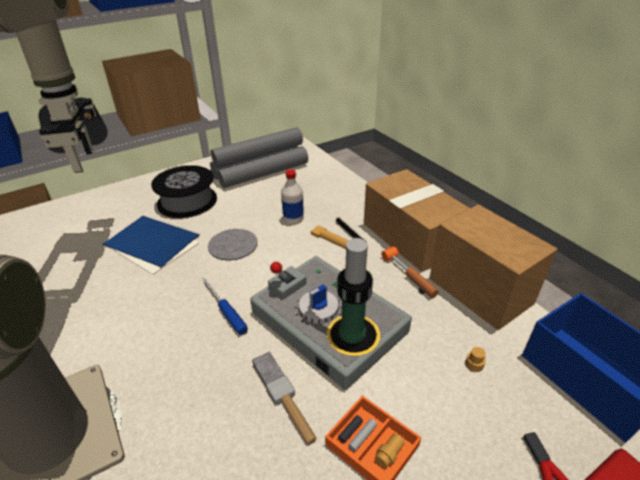

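View pics/wrist0.png

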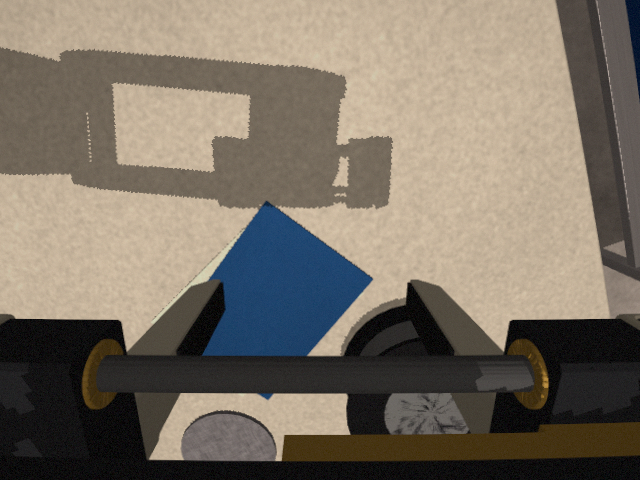

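```bash
cat > h.py <<'E'
from plant import *
import numpy as np, cv2
from scipy.spatial.transform import Rotation as R
from scipy.optimize import least_squares
def proj(n,X,P=None):
    p=P or camera_params(n);f=240/np.tan(np.radians(p['fov_y'])/2)
    c=R.from_rotvec(p['rotation']).inv().apply(np.atleast_2d(X)-p['position'])
    u=c[:,:2]/c[:,2:];u=u*(1+p['k1']*(u**2).sum(1,keepdims=True))
    return u*f+[p['cx'],p['cy']]
def ray(n,px,P=None):
    p=P or camera_params(n);f=240/np.tan(np.radians(p['fov_y'])/2)
    d=(np.array(px,float)-[p['cx'],p['cy']])/f;u=d.copy()
    for _ in range(20):u=d/(1+p['k1']*(u@u))
    v=R.from_rotvec(p['rotation']).apply([u[0],u[1],1]);return p['position'],v/np.linalg.norm(v)
def onz(n,px,z,P=None):
    o,v=ray(n,px,P);return o+v*(z-o[2])/v[2]
def tri(obs):
    A=0;b=0
    for n,px in obs:
        o,v=ray(n,px);M=np.eye(3)-np.outer(v,v);A=A+M;b=b+M@o
    X=np.linalg.solve(A,b);return X,[np.round(proj(n,X)[0]-px,1) for n,px in obs]
E
python3 - <<'E'
from h import *
np.set_printoptions(precision=4,suppress=True)
for q in ["unit","rest","dial_axis","knob_tip","ring_mark","power_tip","welder","nozzle_tip","pad"]:
    obs=[]
    for n in("scene","side"):
        r=tip_of(n,q)
        print(q,n,[(np.round(a['pixel'],1),round(a['confidence'],2)) for a in r[:2]])
        if r:obs.append((n,r[0]['pixel']))
    if len(obs)==2:print('   ',tri(obs))
for n,(x,y) in dict(scene=(250,200),side=(325,290)).items():
    im=cv2.imread(f"pics/{n}0.png");cv2.imwrite(f"pics/{n}0z.png",cv2.resize(im[y-75:y+75,x-100:x+100],None,fx=4,fy=4,interpolation=2))
print(read_state()['t'])
E
```

```text
unit scene [(array([303.4, 283.9]), 0.78)]
unit side [(array([325.1, 322.5]), 0.67), (array([322. , 288.9]), 0.39)]
    (array([ 0.5494, -0.0283, -0.0045]), [array([ 1.3, -0.6]), array([1.3, 0.7])])
rest scene [(array([267.1, 253.8]), 0.97)]
rest side [(array([353.5, 335.9]), 0.8)]
    (array([ 0.5474, -0.1192,  0.0501]), [array([-2.4,  0.9]), array([-2.6, -1.2])])
dial_axis scene [(array([304.7, 259.4]), 0.73), (array([282.2, 233.2]), 0.18)]
dial_axis side [(array([472.8, 360.9]), 0.59), (array([319.5, 307.5]), 0.56)]
    (array([ 0.6308, -0.1552,  0.0669]), [array([-73.8,   9.2]), array([-75.3, -37.7])])
knob_tip scene [(array([309. , 237.6]), 0.66), (array([281.5, 232.8]), 0.54)]
knob_tip side [(array([311.8, 298.8]), 0.93), (array([325.3, 322.8]), 0.2)]
    (array([ 0.5132, -0.0302,  0.0912]), [array([-0.5,  0.3]), array([-0.5, -0.3])])
ring_mark scene [(array([314.8, 260.8]), 0.88), (array([261.8, 252.1]), 0.56)]
ring_mark side [(array([321.5, 290. ]), 0.73), (array([224.4, 303.4]), 0.32)]
    (array([ 0.5551, -0.0012,  0.0685]), [array([ 0.2, -0.1]), array([0.2, 0.1])])
power_tip scene [(array([353.3, 227.3]), 0.71)]
power_tip side [(array([274.7, 268.5]), 0.56)]
    (array([0.4816, 0.0591, 0.1175]), [array([ 0.5, -0.4]), array([0.5, 0.4])])
welder scene [(array([264. , 253.6]), 0.78)]
welder side [(array([354.2, 334.6]), 0.61)]
    (array([ 0.5501, -0.1221,  0.0532]), [array([-1.1,  0.4]), array([-1.3, -0.6])])
nozzle_tip scene [(array([299.3, 169.2]), 0.93), (array([308.5, 239.1]), 0.22)]
nozzle_tip side [(array([311.8, 228.1]), 0.95), (array([293.6, 219.5]), 0.25)]
    (array([ 0.5209, -0.0364,  0.2593]), [array([ 2.5, -1.7]), array([2.8, 1.8])])
pad scene [(array([478. , 301.8]), 0.82)]
pad side [(array([232.2, 245.8]), 0.98)]
    (array([ 0.4854,  0.3326, -0.0083]), [array([ 0.8, -0.6]), array([0.6, 0.5])])
1.05
```

View zooms.

View pics/scene0z.png

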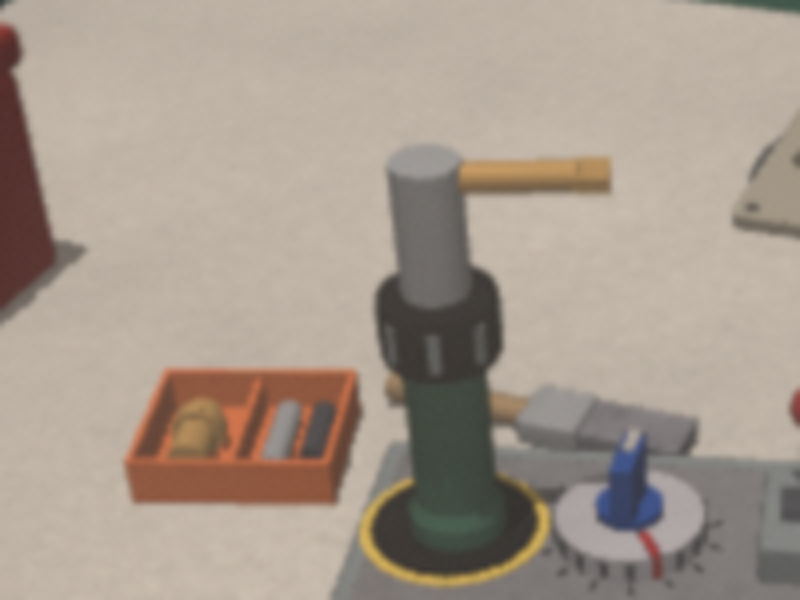

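View pics/side0z.png

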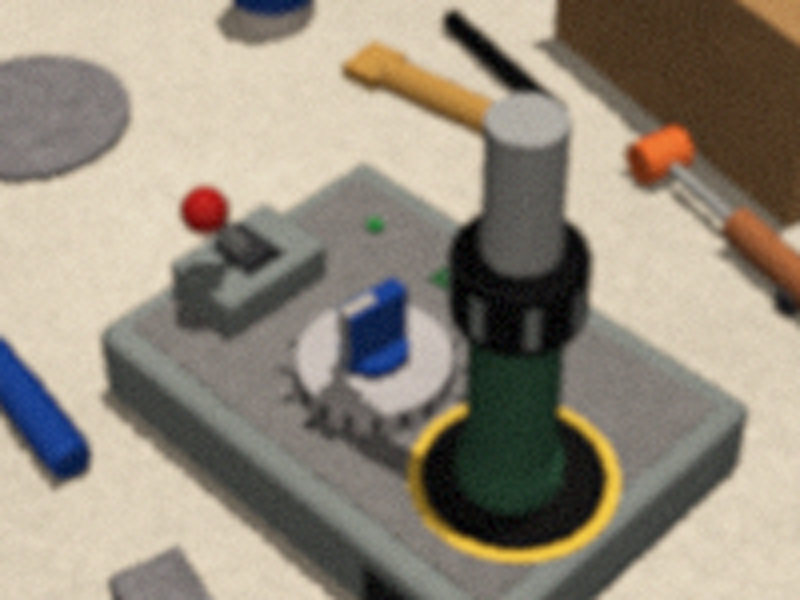

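```bash
cat > fit.py <<'E'
from h import *
np.set_printoptions(precision=4,suppress=True)
def T(p,X):
    c,s=np.cos(p[2]),np.sin(p[2]);X=np.atleast_2d(X)
    return np.c_[c*X[:,0]-s*X[:,1]+p[0],s*X[:,0]+c*X[:,1]+p[1],X[:,2]]
PS={n:camera_params(n) for n in('scene','side')}
# unit: local points & pixels
O=[('scene',(0,0,0),(303.4,283.9)),('side',(0,0,0),(325.1,322.5)),('scene',(-.02,-.085,.053),(267.1,253.8)),('side',(-.02,-.085,.053),(353.5,335.9)),
('scene',(-.02,.01,.05),(304.7,259.4)),('side',(-.02,.01,.05),(319.5,307.5)),('scene',(-.0464,.105,.12),(353.3,227.3)),('side',(-.0464,.105,.12),(274.7,268.5))]
def cam_off(n,d):return d[:2] if n=='scene' else d[2:]
f=lambda p:np.concatenate([(proj(n,T(p,X),PS[n])[0]-px) for n,X,px in O])
r=least_squares(f,[.55,-.03,0],loss='soft_l1');U=r.x
print('unit',U,np.round(r.fun.reshape(-1,2),1).tolist())
for nm,X in dict(rest=(-.02,-.085,.053),dial=(-.02,.01,.05),ball=(-.0464,.105,.12)).items():print(nm,T(U,X))
if __name__=='__main__':
    box=[(sx*.1,sy*.14,z) for z in(0,.05) for sx,sy in((-1,-1),(1,-1),(1,1),(-1,1))]
    th=np.linspace(0,2*np.pi,60)
    for n in PS:
        im=cv2.imread(f'pics/{n}0.png');im=cv2.resize(im,None,fx=4,fy=4,interpolation=2)
        def pl(X,c):
            q=np.round(proj(n,X,PS[n])*4+1.5).astype(int);cv2.polylines(im,[q.reshape(-1,1,2)],True,c,1)
        b=T(U,box);pl(b[:4],(0,0,255));pl(b[4:],(0,0,255))
        pl(T(U,np.c_[-.02+.045*np.cos(th),-.085+.045*np.sin(th),0*th+.053]),(255,0,0))
        pl(T(U,np.c_[-.02+.04*np.cos(th),.01+.04*np.sin(th),0*th+.066]),(255,0,0))
        W=[.5501,-.1221,np.arctan2(.0857,-.0292)]
        for rr,z in((.026,.053),(.031,.161),(.031,.197),(.018,.269)):
            pl(T(W,np.c_[rr*np.cos(th),rr*np.sin(th),0*th+z]),(0,255,0))
        pl(T(W,[(0,0,.259),(.088,0,.259)]),(0,255,0))
        c=proj(n,T(U,(0,0,.08)),PS[n])[0]*4
        x,y=int(c[0])-400,int(c[1])-350
        cv2.imwrite(f'pics/{n}fit.png',im[y:y+600,x:x+800])
    # pad by colour-free: silhouette
    for n in PS:
        r=silhouettes(n,'pad')
        cs,_=cv2.findContours(r[0]['region'].astype(np.uint8),0,1);e=cv2.fitEllipse(max(cs,key=len));print('pad',n,onz(n,r[0]['pixel'],.006),onz(n,e[0],.006),r[0]['confidence'])
E
python3 fit.py
```

```text
unit [ 0.5521 -0.0324  0.2278] [[-1.0, -1.8], [3.5, -0.0], [-3.6, 1.0], [-0.5, -2.9], [2.9, -1.1], [-1.3, 1.2], [0.5, -0.9], [1.0, -0.9]]
rest [[ 0.5518 -0.1197  0.053 ]]
dial [[ 0.5304 -0.0272  0.05  ]]
ball [[0.4832 0.0594 0.12  ]]
pad scene [0.4911 0.3207 0.006 ] [0.4897 0.3248 0.006 ] 0.55
pad side [0.4793 0.3071 0.006 ] [0.4817 0.3222 0.006 ] 0.89
```

View pics/scenefit.png

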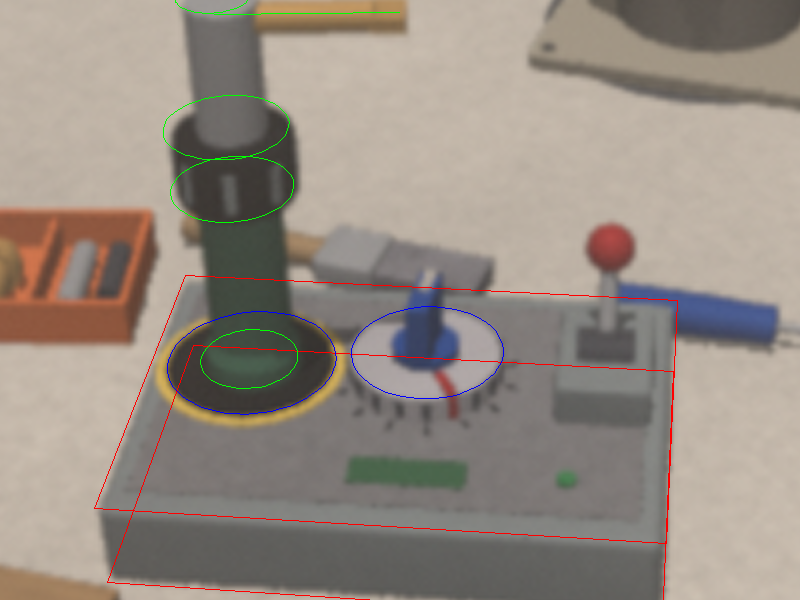

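View pics/sidefit.png

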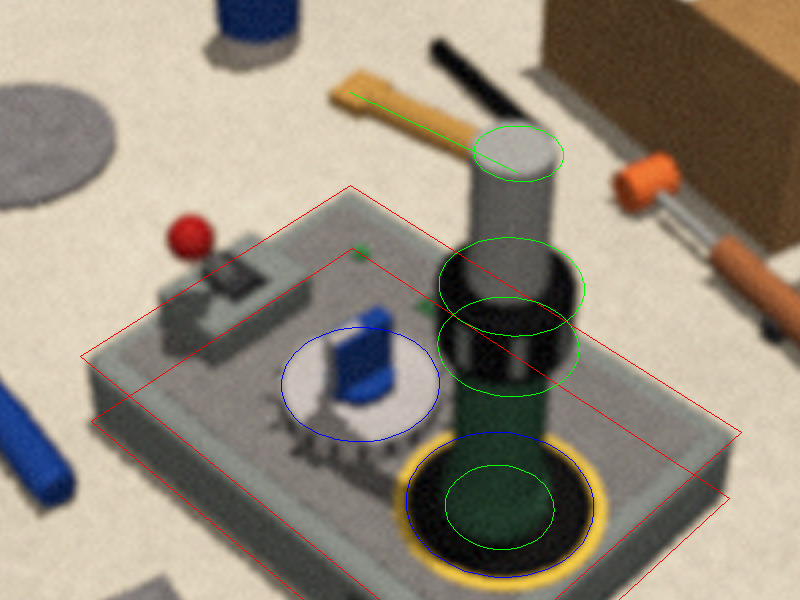

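```bash
python3 - <<'E'
from h import *
np.set_printoptions(precision=4,suppress=True)
print(tri([('scene',(256.75,165.2)),('side',(357,245.5))]))
print(onz('scene',(256.75,165.2),.269),onz('side',(357,245.5),.269))
# nozzle axis tip: scene0z (608,174), side0z (352,62)
print(tri([('scene',(302,168.5)),('side',(313,230.5))]))
for n,px in (('scene',(299.3,169.2)),('side',(311.8,228.1)),('scene',(301.5,168.5))):print(onz(n,px,.259))
E
```

```text
(array([ 0.5515, -0.1167,  0.2661]), [array([-0.6,  0.3]), array([-0.7, -0.3])])
[ 0.5552 -0.1135  0.269 ] [ 0.5497 -0.1209  0.269 ]
(array([ 0.5193, -0.0356,  0.2573]), [array([ 0.5, -0.4]), array([0.6, 0.4])])
[ 0.5282 -0.0387  0.259 ]
[ 0.5198 -0.0289  0.259 ]
[ 0.5243 -0.0357  0.259 ]
```

```bash
cat > go.py <<'E'
from h import *
import sys
np.set_printoptions(precision=4,suppress=True)
s=read_state();M=R.from_rotvec(s['orientation']).as_matrix()
yawy=np.degrees(np.arctan2(M[1,1],M[0,1]))
print('t %.2f'%s['t'],'tcp',s['tool_pos'],'x',M[:,0],'y',M[:,1],'z',M[:,2],'yawy %.1f'%yawy,'q',s['q'],'F',s['force'],'open %.4f'%s['opening'])
a=[float(v) for v in sys.argv[1:]]
if len(a)>=3:
    d=np.array(a[:3])-s['tool_pos'];print('tool shift now',M.T@d)
    if len(a)>3:
        for tgt in(a[3],a[3]+180):
            # twist about tool z (down): yaw decreases with + twist
            tw=-((tgt-yawy+180)%360-180)*np.sign(-M[2,2]);
            M2=M@R.from_rotvec([0,0,np.radians(tw)]).as_matrix()
            print('yawy->%.1f twist %.3f rad; then shift'%(tgt,np.radians(tw)),M2.T@d,'y yaw',np.degrees(np.arctan2(M2[1,1],M2[0,1])))
E
python3 go.py 0.5515 -0.118 0.32 21
```

```text
t 1.15 tcp [0.2174 0.5592 0.1909] x [-0.932   0.3623 -0.    ] y [ 0.3623  0.932  -0.    ] z [-0. -0. -1.] yawy 68.8 q [ 1.1146  0.1304  1.4882 -0.      1.523  -0.0854] F [ 1.4366 -0.4223 -0.243 ] open 0.0936
tool shift now [-0.5568 -0.5102 -0.1291]
yawy->21.0 twist 0.833 rad; then shift [-0.752   0.0692 -0.1291] y yaw 20.999999996824023
yawy->201.0 twist -2.308 rad; then shift [ 0.752  -0.0692 -0.1291] y yaw -159.00000000317604
```

```bash
python3 -m creep '[[0,0,-0.04,0,0],[0,0,-0.04,0,0],[0,0,-0.04,0,0],[0,0,-0.02,0.1,0]]'; python3 go.py 0.5515 -0.118 0.33 21
```

```text
t: 1.48
tool_pos: [0.2178, 0.5602, 0.337]
orientation: [0.73, 3.054, 0.01]
force: [0.3, 0.7, 1.3]
opening: 0.0925
t 1.48 tcp [0.2178 0.5602 0.337 ] x [-0.892   0.4521  0.0001] y [0.4521 0.8919 0.0066] z [ 0.0029  0.0059 -1.    ] yawy 63.1 q [1.1146 0.1151 1.2416 0.     1.7784 0.013 ] F [0.304  0.7094 1.2936] open 0.0925
tool shift now [-0.6042 -0.4541  0.004 ]
yawy->21.0 twist 0.735 rad; then shift [-0.7528  0.0684  0.004 ] y yaw 20.999397283264557
yawy->201.0 twist -2.406 rad; then shift [ 0.7528 -0.0684  0.004 ] y yaw -159.00060271673544
```

```bash
python3 -m creep '[[0,0,0,0.1225,0],[0,0,0,0.1225,0],[0,0,0,0.1225,0],[0,0,0,0.1225,0],[0,0,0,0.1225,0],[0,0,0,0.1225,0]]'; python3 -m creep '[[-0.039,0.0036,0,0,0],[-0.039,0.0036,0,0,0],[-0.039,0.0036,0,0,0],[-0.039,0.0036,0,0,0],[-0.039,0.0036,0,0,0],[-0.039,0.0036,0,0,0],[-0.039,0.0036,0,0,0],[-0.039,0.0036,0,0,0],[-0.039,0.0036,0,0,0],[-0.039,0.0036,0,0,0]]';python3 -m creep '[[-0.039,0.0036,0,0,0],[-0.039,0.0036,0,0,0],[-0.039,0.0036,0,0,0],[-0.039,0.0036,0,0,0],[-0.039,0.0036,0,0,0],[-0.03,0.0036,0,0,0],[0,0,0,0,0],[0,0,0,0,0]]'; python3 go.py 0.5515 -0.118 0.33 21
python3 - <<'E'
from h import *
P=camera_params('wrist');print(P['position'])
cv2.imwrite("pics/wrist1.png",read_camera('wrist')[:,:,::-1])
X=proj('wrist',[(.5515,-.118,.269),(.5304,-.0272,.05),(.52,-.036,.259)],P);print(X)
E
```

```text
t: 1.98
tool_pos: [0.2174, 0.5592, 0.3309]
orientation: [1.789, 2.582, -0.0]
force: [-0.5, 0.5, 1.1]
opening: 0.0929
t: 2.82
tool_pos: [0.3906, 0.206, 0.3312]
orientation: [1.781, 2.588, 0.001]
force: [1.5, 0.0, 0.1]
opening: 0.093
t: 3.48
tool_pos: [0.4909, 0.0039, 0.3305]
orientation: [-1.785, -2.584, 0.001]
force: [-0.2, -0.3, 0.3]
opening: 0.093
t 3.48 tcp [0.4909 0.0039 0.3305] x [-0.3539  0.9353  0.0005] y [ 0.9353  0.3539 -0.0008] z [-0.001   0.0002 -1.    ] yawy 20.7 q [-0.0967 -0.1784  1.5406  0.0001  1.7804 -0.4584] F [-0.1735 -0.2974  0.3149] open 0.0930
tool shift now [-0.1354  0.0135  0.0005]
yawy->21.0 twist -0.005 rad; then shift [-0.1355  0.0129  0.0005] y yaw 21.00000005816383
yawy->201.0 twist 3.137 rad; then shift [ 0.1355 -0.0129  0.0005] y yaw -158.9999999418362
[0.46237437 0.07583937 0.52512475]
[[332.23782387 393.18117002]
 [335.00047244 226.89095359]
 [332.74375962 295.24486043]]
```

View pics/wrist1.png

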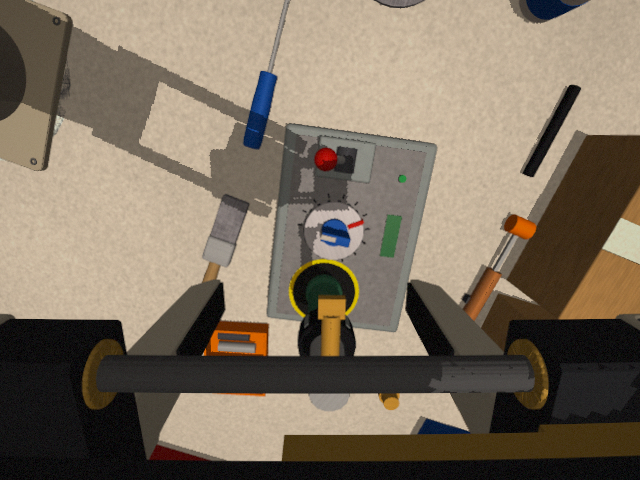

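```bash
python3 -m creep '[[-0.034,0.0034,0,0,0],[-0.034,0.0034,0,0,0],[-0.034,0.0034,0,0,0],[-0.033,0.0033,0,0,0],[0,0,0,0,0],[0,0,0,0,0],[0,0,0,0,0]]'; python3 go.py 0.5515 -0.118 0.222 21
python3 - <<'E'
from h import *
im=cv2.imread('pics/wrist1.png')[110:350,210:490];cv2.imwrite('pics/w1z.png',cv2.resize(im,None,fx=2.5,fy=2.5,interpolation=2))
P=camera_params('wrist')
cv2.imwrite("pics/wrist2.png",read_camera('wrist')[:,:,::-1])
cv2.imwrite("pics/side2.png",cv2.resize(read_camera('side')[150:400,200:500,::-1],None,fx=2.5,fy=2.5))
cv2.imwrite("pics/scene2.png",cv2.resize(read_camera('scene')[50:300,150:450,::-1],None,fx=2.5,fy=2.5))
E
```

```text
t: 4.12
tool_pos: [0.5514, -0.1146, 0.3311]
orientation: [-1.78, -2.589, -0.001]
force: [-0.2, 0.7, -0.5]
opening: 0.0927
t 4.12 tcp [ 0.5514 -0.1146  0.3311] x [-0.3581  0.9337  0.0005] y [0.9337 0.3581 0.0002] z [ 0.0001  0.0005 -1.    ] yawy 21.0 q [-0.2962  0.0169  1.3546  0.0005  1.7701 -0.6623] F [-0.2415  0.6646 -0.5361] open 0.0927
tool shift now [-0.0033 -0.0012  0.1091]
yawy->21.0 twist -0.000 rad; then shift [-0.0033 -0.0012  0.1091] y yaw 20.999999998479066
yawy->201.0 twist 3.141 rad; then shift [0.0033 0.0012 0.1091] y yaw -159.00000000152093
```

View pics/w1z.png

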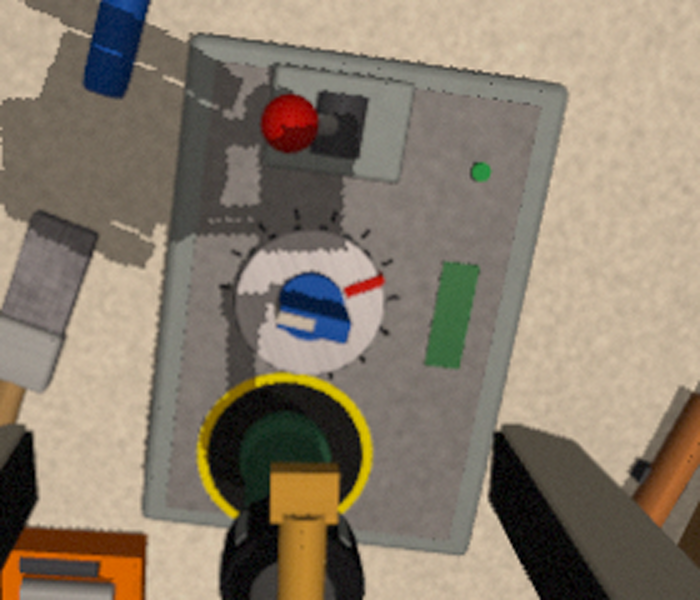

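View pics/side2.png

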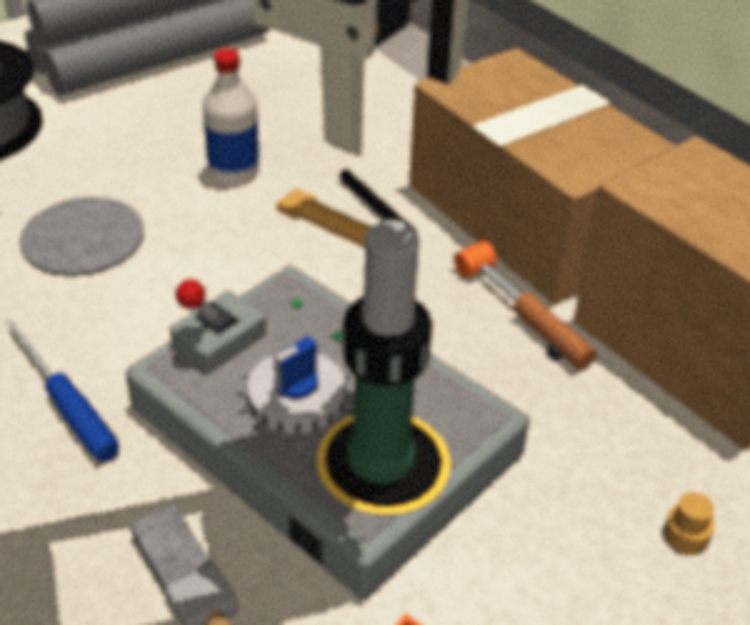

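View pics/scene2.png

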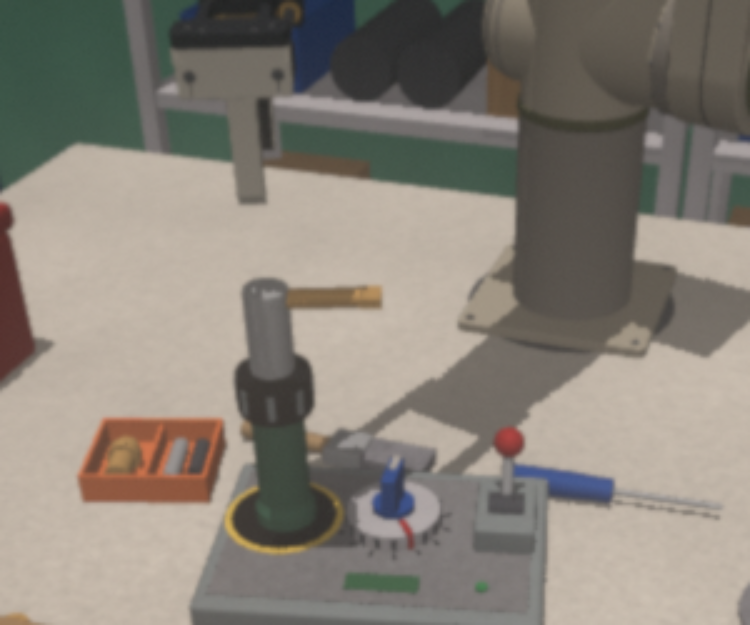

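View pics/wrist2.png

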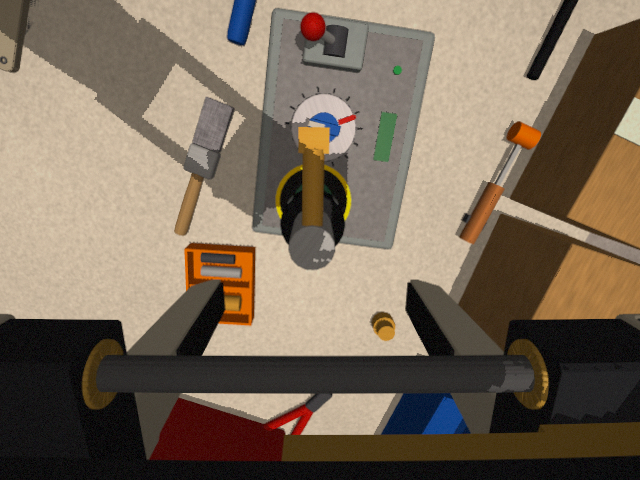

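```bash
python3 - <<'E'
from h import *
np.set_printoptions(precision=4,suppress=True)
P=camera_params('wrist');print(onz('wrist',(312,249),.269,P),onz('wrist',(313.5,140),.259,P))
print(proj('wrist',[read_state()['tool_pos']+[0,0,0.008]],P))
E
```

```text
[ 0.5499 -0.1205  0.269 ] [ 0.5224 -0.0458  0.259 ]
[[317.461  278.6618]]
```

```bash
python3 -m creep '[[-0.004,-0.001,0.02,0,0],[0,0,0.03,0,0],[0,0,0.03,0,0],[0,0,0.02,0,0],[0,0,0.009,0,0],[0,0,0,0,0],[0,0,0,0,0]]'; python3 -m creep '[[0,0,0,0,90],[0,0,0,0,110],[0,0,0,0,130],[0,0,0,0,140],[0,0,0,0,150],[0,0,0,0,160],[0,0,0,0,170],[0,0,0,0,180],[0,0,0,0,180],[0,0,0,0,180]]' 25; python3 go.py
```

```text
t: 4.85
tool_pos: [0.5522, -0.1195, 0.2229]
orientation: [1.78, 2.588, 0.0]
force: [-0.9, 0.3, 0.9]
opening: 0.0927
t: 5.68
tool_pos: [0.5519, -0.1201, 0.2219]
orientation: [-1.781, -2.587, 0.0]
force: [-0.6, -0.5, 0.3]
opening: 0.0355
t 5.68 tcp [ 0.5519 -0.1201  0.2219] x [-0.3569  0.9341  0.0001] y [ 0.9341  0.3569 -0.0004] z [-0.0004 -0.     -1.    ] yawy 20.9 q [-0.305   0.0245  1.5435 -0.0001  1.5739 -0.6699] F [-0.5911 -0.5079  0.3441] open 0.0355
```

```bash
python3 -m creep '[[0,0,0,0,180],[0,0,0,0,180],[0,0,-0.004,0,180],[0,0,-0.008,0,180],[0,0,-0.016,0,180],[0,0,-0.02,0,180],[0,0,-0.022,0,180],[0,0,-0.022,0,180],[0,0,-0.014,0,180],[0,0,-0.006,0,180],[0,0,0,0,180]]' 40; python3 go.py 0.4855 0.3235 .334
python3 - <<'E'
from h import *
cv2.imwrite("pics/side3.png",cv2.resize(read_camera('side')[150:400,200:500,::-1],None,fx=2.5,fy=2.5))
E
```

```text
t: 6.6
tool_pos: [0.5527, -0.1202, 0.3359]
orientation: [1.78, 2.585, 0.001]
force: [0.9, -0.3, -6.1]
opening: 0.0351
t 6.60 tcp [ 0.5527 -0.1202  0.3359] x [-0.357   0.9341 -0.0018] y [0.9341 0.357  0.0023] z [ 0.0028 -0.0009 -1.    ] yawy 20.9 q [-0.3049  0.0215  1.3414  0.      1.7758 -0.6699] F [ 0.9325 -0.3024 -6.0988] open 0.0351
tool shift now [0.4385 0.0956 0.0013]
```

View pics/side3.png

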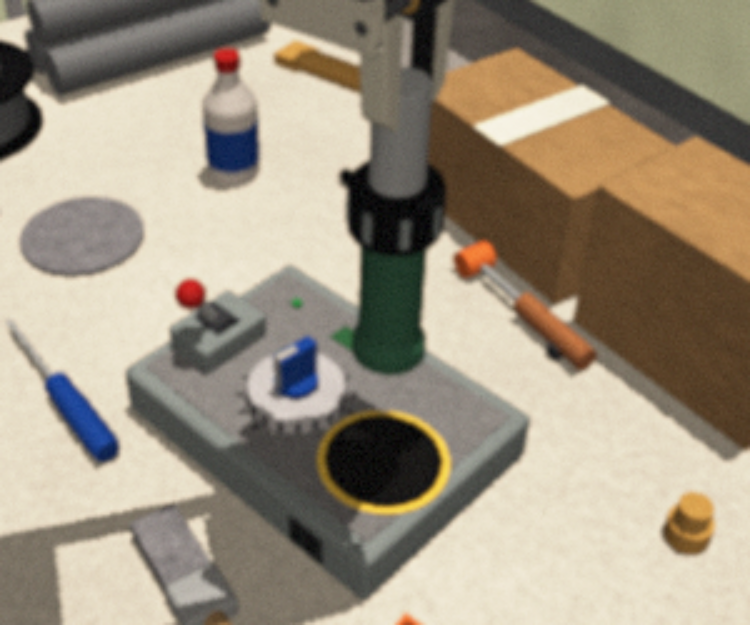

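```bash
python3 -m creep '[[0.008,0.0018,0,0,180],[0.016,0.0035,0,0,180],[0.024,0.0053,0,0,180],[0.03,0.0065,0,0,180],[0.03,0.0065,0,0,180],[0.03,0.0065,0,0,180],[0.03,0.0065,0,0,180],[0.03,0.0065,0,0,180],[0.03,0.0065,0,0,180],[0.03,0.0065,0,0,180]]'
python3 -m creep '[[0.03,0.0065,0,0,180],[0.03,0.0065,0,0,180],[0.03,0.0065,0,0,180],[0.03,0.0065,0,0,180],[0.028,0.006,0,0,180],[0.018,0.004,0,0,180],[0.01,0.002,0,0,180],[0.004,0.001,0,0,180]]'
python3 -m creep '[[0,0,0,-0.06,180],[0,0,0,-0.1,180],[0,0,0,-0.12,180],[0,0,0,-0.12,180],[0,0,0,-0.12,180],[0,0,0,-0.12,180],[0,0,0,-0.12,180],[0,0,0,-0.12,180],[0,0,0,-0.12,180],[0,0,0,-0.12,180],[0,0,0,-0.12,180],[0,0,0,-0.12,180]]'
python3 -m creep '[[0,0,0,-0.1,180],[0,0,0,-0.08,180],[0,0,0,-0.05,180],[0,0,0,0,180],[0,0,0,0,180]]'
python3 go.py 0.4855 0.3235 .334
python3 - <<'E'
from h import *
np.set_printoptions(precision=4,suppress=True)
P=camera_params('wrist')
im=read_camera('wrist');cv2.imwrite("pics/wrist4.png",im[:,:,::-1])
r=silhouettes('wrist','pad');
for a in r[:2]:
    cs,_=cv2.findContours(a['region'].astype(np.uint8),0,1);c=max(cs,key=len);e=cv2.fitEllipse(c);print(a['confidence'],a['pixel'],e,onz('wrist',e[0],.006,P),onz('wrist',a['pixel'],.006,P))
for n in('scene','side'):
    cv2.imwrite(f"pics/{n}4.png",read_camera(n)[:,:,::-1])
E
```

```text
t: 7.48
tool_pos: [0.5108, 0.1428, 0.3321]
orientation: [-1.78, -2.586, 0.003]
force: [1.6, -0.1, -5.7]
opening: 0.0351
t: 8.15
tool_pos: [0.4831, 0.3244, 0.3322]
orientation: [-1.778, -2.588, 0.004]
force: [0.2, -0.6, -5.0]
opening: 0.035
t: 9.15
tool_pos: [0.4846, 0.3217, 0.3333]
orientation: [0.249, -3.131, 0.001]
force: [-0.4, -0.2, -6.6]
opening: 0.0351
t: 9.57
tool_pos: [0.4846, 0.3221, 0.3335]
orientation: [0.595, -3.084, 0.001]
force: [-0.9, -0.5, -5.7]
opening: 0.0351
t 9.57 tcp [0.4846 0.3221 0.3335] x [-0.9282 -0.3721  0.0009] y [-0.3721  0.9282 -0.0004] z [-0.0007 -0.0007 -1.    ] yawy 111.8 q [ 0.4987  0.0695  1.2964 -0.0003  1.7766 -1.4535] F [-0.9386 -0.5047 -5.7242] open 0.0351
tool shift now [-0.0014  0.001  -0.0006]
0.78 [338.8, 186.1] ((347.6319274902344, 187.51568603515625), (27.210845947265625, 64.23253631591797), 172.787109375) [0.4603 0.3626 0.006 ] [0.4632 0.3498 0.006 ]
0.3 [33.5, 129.7] ((33.9837760925293, 129.2344207763672), (34.408695220947266, 46.1871337890625), 96.40747833251953) [ 0.5491 -0.0864  0.006 ] [ 0.55   -0.0869  0.006 ]
```

View pics/wrist4.png

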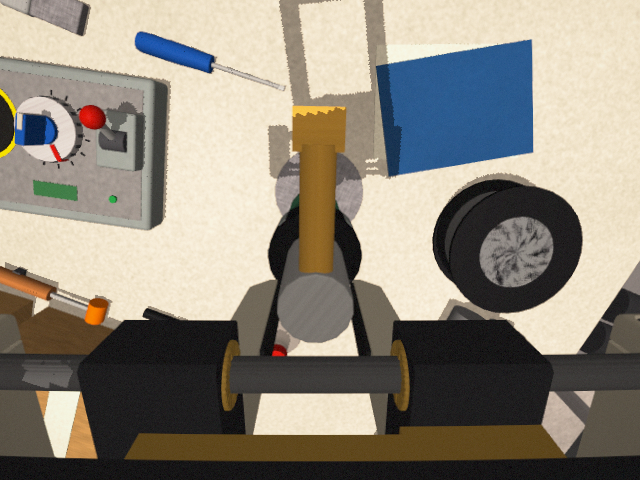

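View pics/side4.png

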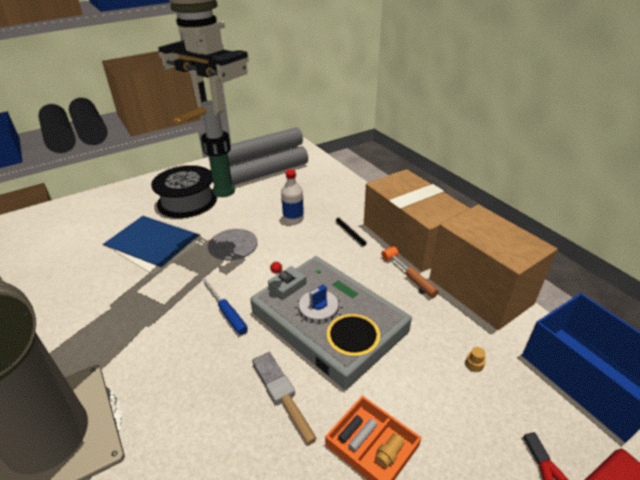

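View pics/scene4.png

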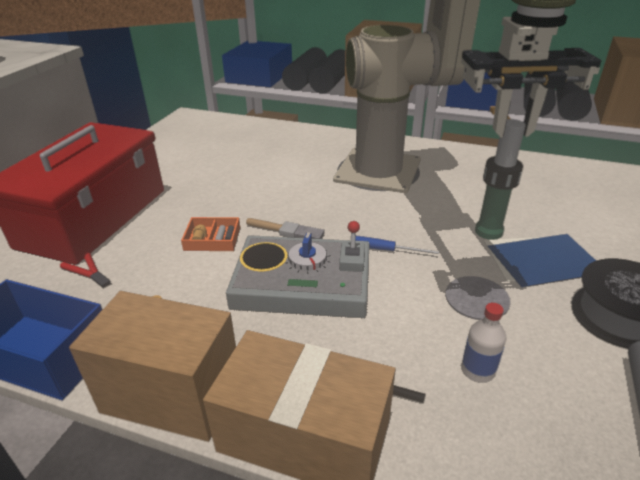

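```bash
python3 - <<'E'
from h import *
P=camera_params('wrist');print(onz('wrist',(318.5,190),.006,P))
E
python3 -m creep '[[0,0,0.008,0,180],[0,0,0.016,0,180],[0,0,0.022,0,180],[0,0,0.024,0,180],[0,0,0.024,0,180],[0,0,0.022,0,180],[0,0,0.016,0,180],[0,0,0.01,0,180],[0,0,0.006,0,180],[0,0,0.004,0,180],[0,0,0,0,180],[0,0,0,0,180]]';python3 go.py
```

```text
[0.47970233 0.32521144 0.006     ]
t: 10.77
tool_pos: [0.485, 0.3233, 0.183]
orientation: [-0.599, 3.082, 0.001]
force: [0.2, 0.5, -4.1]
opening: 0.0354
t 10.77 tcp [0.485  0.3233 0.183 ] x [-0.9271 -0.3748 -0.0015] y [-0.3748  0.9271  0.0001] z [ 0.0013  0.0007 -1.    ] yawy 112.0 q [ 0.5     0.0864  1.5499 -0.      1.5038 -1.455 ] F [ 0.2435  0.4657 -4.1034] open 0.0354
```

```bash
python3 -m creep '[[0,0,0.002,0,180],[0,0,0.002,0,180],[0,0,0.001,0,180],[0,0,0,0,180],[0,0,0,0,180]]';python3 -m creep '[[0,0,0.001,0,180],[0,0,0.0005,0,180],[0,0,0,0,180],[0,0,0,0,180]]';python3 -m creep '[[0,0,0.001,0,180],[0,0,0,0,180],[0,0,0,0,180]]'
```

```text
t: 11.18
tool_pos: [0.4845, 0.323, 0.177]
orientation: [0.6, -3.084, -0.0]
force: [-0.3, 0.0, -6.0]
opening: 0.035
t: 11.52
tool_pos: [0.4845, 0.323, 0.1754]
orientation: [0.6, -3.084, 0.0]
force: [-0.3, -0.2, -5.2]
opening: 0.0353
t: 11.77
tool_pos: [0.4848, 0.3231, 0.1749]
orientation: [-0.6, 3.083, 0.0]
force: [0.2, -1.0, -2.5]
opening: 0.0349
```

Contact is starting; a bit more, then check upright before releasing.

```bash
python3 -m creep '[[0,0,0.001,0,180],[0,0,0,0,180],[0,0,0,0,180]]';python3 - <<'E'
from h import *
for n,(x,y) in dict(scene=(480,240),side=(225,190)).items():
    cv2.imwrite(f"pics/{n}5.png",cv2.resize(read_camera(n)[y-100:y+100,x-110:x+110,::-1],None,fx=3,fy=3))
E
```

```text
t: 12.02
tool_pos: [0.4853, 0.3233, 0.1748]
orientation: [-0.599, 3.082, 0.001]
force: [-0.4, -1.4, 4.6]
opening: 0.0354
```

View pics/scene5.png

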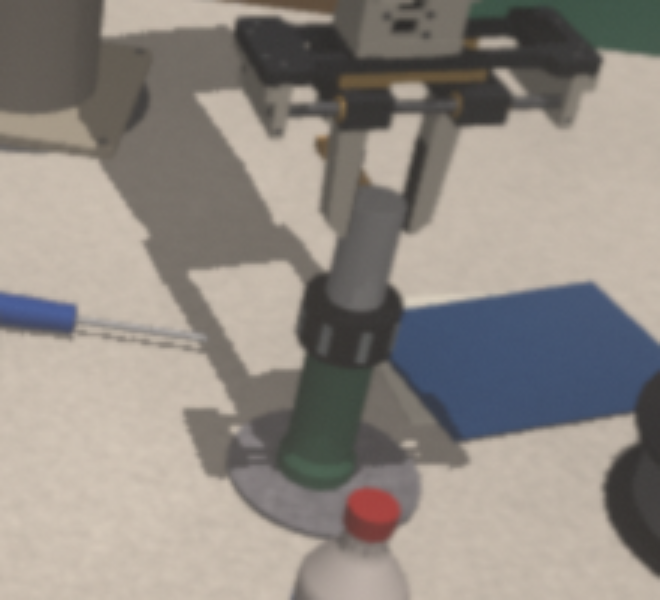

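View pics/side5.png

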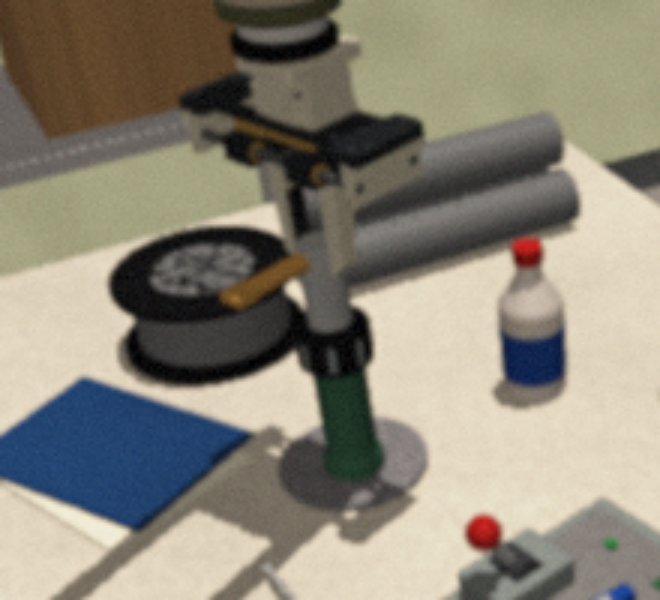

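```bash
python3 -m creep '[[0,0,0,0,150],[0,0,0,0,130],[0,0,0,0,100],[0,0,0,0,60],[0,0,0,0,0],[0,0,0,0,0],[0,0,0,0,0]]' 15;python3 -m creep '[[0,0,-0.01,0,0],[0,0,-0.02,0,0],[0,0,-0.03,0,0],[0,0,-0.03,0,0],[0,0,-0.03,0,0],[0,0,-0.01,0,0],[0,0,0,0,0]]';python3 - <<'E'
from h import *
import json
P=camera_params('wrist');im=read_camera('wrist');cv2.imwrite("pics/wrist6.png",im[:,:,::-1])
for n,(x,y) in dict(scene=(480,240),side=(225,190)).items():
    cv2.imwrite(f"pics/{n}6.png",cv2.resize(read_camera(n)[y-100:y+100,x-110:x+110,::-1],None,fx=3,fy=3))
E
python3 go.py 0.5304 -0.0272 0.3 103
```

```text
t: 12.7
tool_pos: [0.4844, 0.323, 0.1733]
orientation: [0.6, -3.084, 0.0]
force: [-0.0, -0.0, 0.2]
opening: 0.0739
t: 13.28
tool_pos: [0.4861, 0.3239, 0.3082]
orientation: [-0.598, 3.077, 0.003]
force: [1.0, -0.1, -0.3]
opening: 0.0931
t 13.43 tcp [0.484  0.3227 0.3016] x [-0.9271 -0.3748  0.0024] y [-0.3748  0.9271 -0.0003] z [-0.0021 -0.0011 -1.    ] yawy 112.0 q [ 0.5     0.065   1.3584  0.      1.7206 -1.455 ] F [ 0.3186  0.1459 -0.4283] open 0.0931
tool shift now [ 0.0881 -0.3418  0.0019]
yawy->103.0 twist 0.157 rad; then shift [ 0.0335 -0.3514  0.0019] y yaw 103.00002414940869
yawy->283.0 twist -2.984 rad; then shift [-0.0335  0.3514  0.0019] y yaw -76.99997585059131
```

View pics/scene6.png

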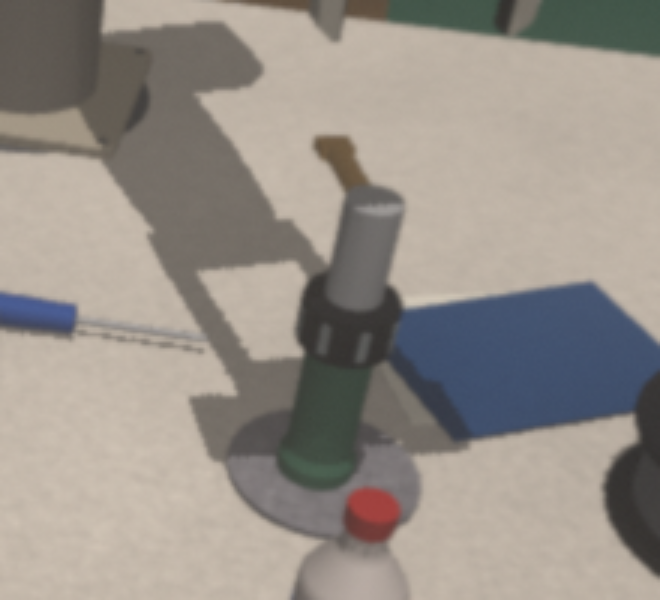

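View pics/wrist6.png

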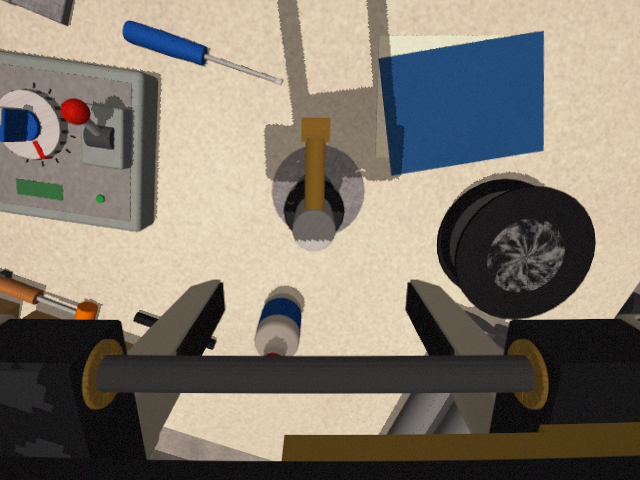

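```bash
python3 -m creep '[[0,0,0,0.08,0],[0,0,0,0.077,0],[0.0034,-0.035,0,0,0],[0.0034,-0.035,0,0,0],[0.0034,-0.035,0,0,0],[0.0034,-0.035,0,0,0],[0.0034,-0.035,0,0,0],[0.0034,-0.035,0,0,0],[0.0034,-0.035,0,0,0],[0.0034,-0.035,0,0,0],[0.0034,-0.035,0,0,0],[0.003,-0.035,0,0,0]]';python3 -m creep '[[0,0,0.03,0,0],[0,0,0.03,0,0],[0,0,0.02,0,0],[0,0,0,0,0],[0,0,0,0,0],[0,0,0,0,0]]';python3 go.py 0.5304 -0.0272 0.089 103
python3 - <<'E'
from h import *
np.set_printoptions(precision=4,suppress=True)
P=camera_params('wrist');im=read_camera('wrist');cv2.imwrite("pics/wrist7.png",im[:,:,::-1])
np.save('P7.npy',P,allow_pickle=True)
cv2.imwrite("pics/scene7.png",read_camera('scene')[:,:,::-1])
cv2.imwrite("pics/side7.png",read_camera('side')[:,:,::-1])
E
```

```text
t: 14.43
tool_pos: [0.5294, -0.0271, 0.3007]
orientation: [0.356, -3.117, -0.002]
force: [0.4, 0.2, 0.5]
opening: 0.093
t: 14.93
tool_pos: [0.5306, -0.0254, 0.2238]
orientation: [0.357, -3.121, -0.0]
force: [-0.1, 0.1, 0.4]
opening: 0.093
t 14.93 tcp [ 0.5306 -0.0254  0.2238] x [-0.9742 -0.2255  0.0002] y [-0.2255  0.9742  0.0001] z [-0.0003  0.     -1.    ] yawy 103.0 q [-0.1444 -0.0679  1.6311  0.      1.5787 -1.9427] F [-0.0525  0.1139  0.44  ] open 0.0930
tool shift now [ 0.0005 -0.0017  0.1348]
yawy->103.0 twist 0.001 rad; then shift [ 0.0005 -0.0017  0.1348] y yaw 103.00000000079392
yawy->283.0 twist -3.141 rad; then shift [-0.0005  0.0017  0.1348] y yaw -76.9999999992061
```

View pics/wrist7.png

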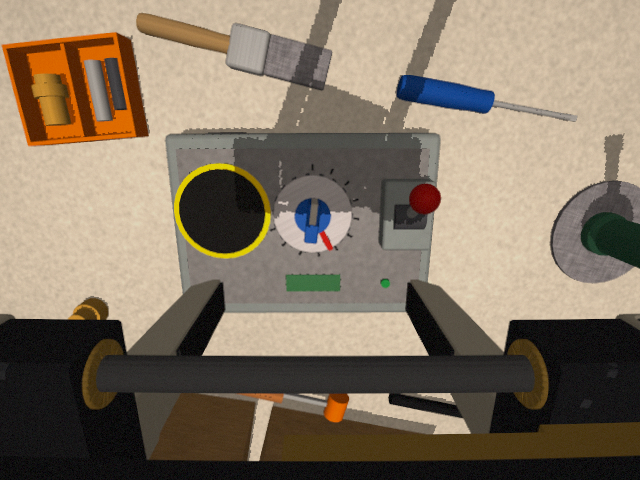

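```bash
cat > ov.py <<'E'
from h import *
import sys
def T(p,X):
    c,s=np.cos(p[2]),np.sin(p[2]);X=np.atleast_2d(X)
    return np.c_[c*X[:,0]-s*X[:,1]+p[0],s*X[:,0]+c*X[:,1]+p[1],X[:,2]]
th=np.linspace(0,2*np.pi,60)
def ov(im,n,P,U,knob=0,ring=0,k=4,crop=None,out='o.png'):
    im=cv2.resize(im,None,fx=k,fy=k,interpolation=2)
    def pl(X,c,cl=True):
        q=np.round(proj(n,X,P)*k+(k-1)/2).astype(int);cv2.polylines(im,[q.reshape(-1,1,2)],cl,c,1)
    for z in(0,.05):pl(T(U,[(a*.1,b*.14,z) for a,b in((-1,-1),(1,-1),(1,1),(-1,1))]),(0,0,255))
    pl(T(U,np.c_[-.02+.045*np.cos(th),-.085+.045*np.sin(th),0*th+.053]),(255,0,255))
    pl(T(U,np.c_[-.02+.04*np.cos(th),.01+.04*np.sin(th),0*th+.066]),(255,0,0))
    D=np.array([-.02,.01]);d=lambda a:np.array([-np.cos(a),np.sin(a)]) # cw from -x : -x -> +y
    e=d(knob);f=np.array([-e[1],e[0]])
    pl(T(U,[(*(D+a*.018*e+b*.006*f),.106) for a,b in((1,1),(1,-1),(-1,-1),(-1,1))]),(0,255,255))
    pl(T(U,[(*D,.106),(*(D+.018*e),.106),(*(D+.018*e),.08)]),(0,255,0),False)
    g=d(ring);pl(T(U,[(*(D+.02*g),.066),(*(D+.04*g),.066)]),(0,255,0),False)
    x,y,w,h=[int(v*k) for v in crop];cv2.imwrite(out,im[y:y+h,x:x+w])
E
python3 - <<'E'
from ov import *
np.set_printoptions(precision=4,suppress=True)
P=np.load('P7.npy',allow_pickle=True).item();im=cv2.imread('pics/wrist7.png')
U=[.5521,-.0324,.2278]
ov(im,'wrist',P,U,0,2.7,k=5,crop=(250,150,150,115),out='pics/ov7.png')
U=[.5521,-.0324,.2278]
ov(im,'wrist',P,U,0,2.7,k=2.5,crop=(150,110,300,220),out='pics/ov7b.png')
cv2.imwrite('pics/z7.png',cv2.resize(im[160:270,260:370],None,fx=5,fy=5,interpolation=2))
E
```

```text
(no output)
```

View pics/ov7.png

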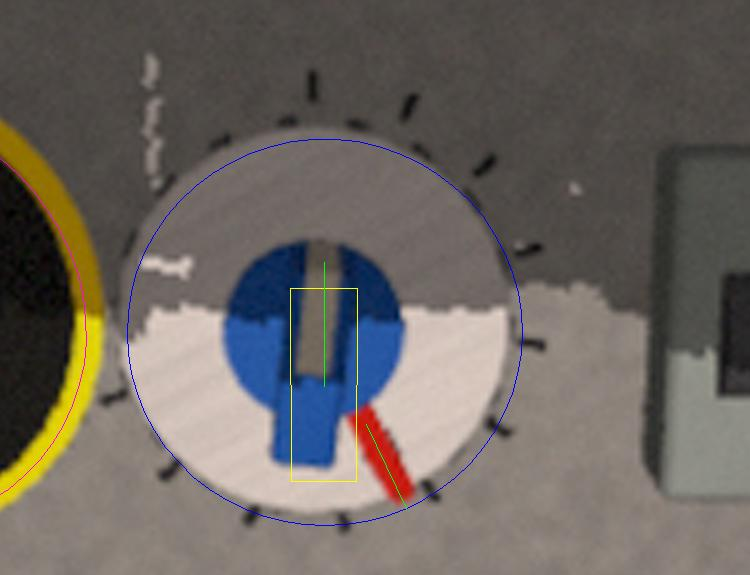

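View pics/ov7b.png

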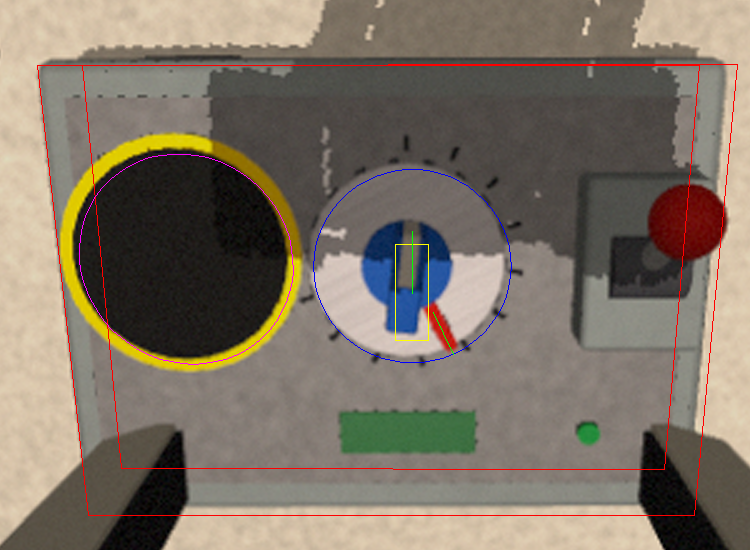

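View pics/z7.png

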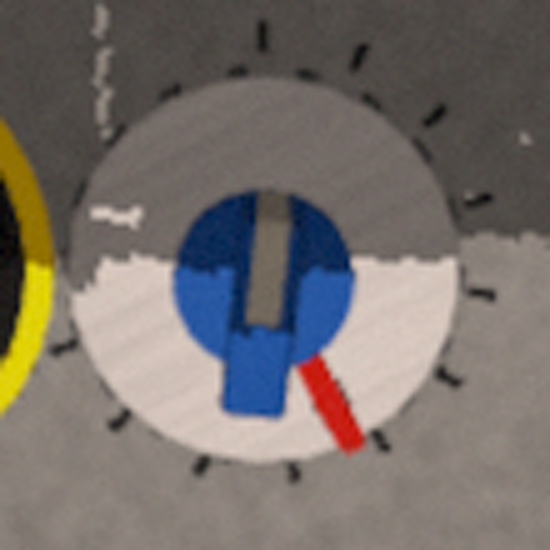

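```bash
python3 - <<'E'
from ov import *
np.set_printoptions(precision=4,suppress=True)
P7=np.load('P7.npy',allow_pickle=True).item()
PS={n:camera_params(n) for n in('scene','side')};PS['wrist']=P7
O=[]
for n in PS:
    im=cv2.imread(f'pics/{n}7.png');h=cv2.cvtColor(im,cv2.COLOR_BGR2HSV)
    U0=[.5521,-.0324,.2278]
    def near(m,X,r):
        c=proj(n,T(U0,X),PS[n])[0];yy,xx=np.mgrid[:480,:640];return m&(np.hypot(xx-c[0],yy-c[1])<r)
    m=near((abs(h[...,0].astype(int)-26)<6)&(h[...,1]>140)&(h[...,2]>80),(-.02,-.085,.053),65)
    cs,_=cv2.findContours(m.astype(np.uint8),0,1);c=max(cs,key=cv2.contourArea);e=cv2.fitEllipse(cv2.convexHull(c));print(n,'rest',e)
    O.append((n,(-.02,-.085,.053),e[0],1))
    m=near(((h[...,0]<6)|(h[...,0]>174))&(h[...,1]>140),(-.0464,.105,.12),22)
    cs,_=cv2.findContours(m.astype(np.uint8),0,1);c=max(cs,key=cv2.contourArea);b=cv2.minEnclosingCircle(c);print('ball',b)
    O.append((n,(-.0464,.105,.12),b[0],1))
O.append(('wrist',(-.02,.01,.066),(260+265/5,160+269/5),1))
def run(O,off):
    def f(p):
        r=[]
        for n,X,px,w in O:
            o=0
            Q=T(p[:3],X)
            if off:
                i=['scene','side','wrist'].index(n);Q=Q+p[3+3*i:6+3*i]
            r.append(proj(n,Q,PS[n])[0]-px)
        return np.concatenate(r+[p[3:]/.002])
    r=least_squares(f,np.r_[.5521,-.0324,.2278,np.zeros(9 if off else 0)])
    return r.x,r.fun
x,fu=run(O,True);print(x);print(fu[:14].reshape(-1,2))
x0,_=run(O,False);print('nooff',x0)
U=x[:3];np.save('U.npy',U)
for nm,X in dict(rest=(-.02,-.085,.053),dial=(-.02,.01,.05),ball=(-.0464,.105,.12)).items():print(nm,T(U,X))
U2=U.copy();U2[:2]+=x[9:11]
im=cv2.imread('pics/wrist7.png')
ov(im,'wrist',PS['wrist'],U2,-.05,2.7,k=5,crop=(250,150,150,115),out='pics/ov7.png')
E
```

```text
Traceback (most recent call last):
cv2.error: OpenCV(4.12.0) /io/opencv/modules/imgproc/src/shapedescr.cpp:361: error: (-201:Incorrect size of input array) There should be at least 5 points to fit the ellipse in function 'fitEllipseNoDirect'
```

```bash
cat > fit2.py <<'E'
from ov import *
np.set_printoptions(precision=4,suppress=True)
P7=np.load('P7.npy',allow_pickle=True).item()
PS={n:camera_params(n) for n in('scene','side')};PS['wrist']=P7
O=[]
for n in PS:
    im=cv2.imread(f'pics/{n}{7 if n=="wrist" else 4}.png');h=cv2.cvtColor(im,cv2.COLOR_BGR2HSV)
    U0=[.5521,-.0324,.2278]
    def near(m,X,r):
        c=proj(n,T(U0,X),PS[n])[0];yy,xx=np.mgrid[:480,:640];return m&(np.hypot(xx-c[0],yy-c[1])<r)
    m=near((abs(h[...,0].astype(int)-25)<8)&(h[...,1]>110)&(h[...,2]>70),(-.02,-.085,.053),62 if n=='wrist' else 32)
    p=np.argwhere(m)[:,::-1].astype(np.int32);e=cv2.fitEllipse(cv2.convexHull(p));print(n,'rest',len(p),e)
    O.append((n,(-.02,-.085,.053),e[0],1))
    m=near(((h[...,0]<6)|(h[...,0]>174))&(h[...,1]>140),(-.0464,.105,.12),30 if n=='wrist' else 10)
    p=np.argwhere(m)[:,::-1].astype(np.int32);b=cv2.minEnclosingCircle(p);print('ball',len(p),b)
    O.append((n,(-.0464,.105,.12),b[0],1))
O.append(('wrist',(-.02,.01,.066),(260+265/5,160+269/5),1))
def run(O,off):
    def f(p):
        r=[]
        for n,X,px,w in O:
            Q=T(p[:3],X)
            if off:
                i=['scene','side','wrist'].index(n);Q=Q+p[3+3*i:6+3*i]
            r.append(proj(n,Q,PS[n])[0]-px)
        return np.concatenate(r+[p[3:]/.002])
    r=least_squares(f,np.r_[.5521,-.0324,.2278,np.zeros(9 if off else 0)])
    return r.x,r.fun
x,fu=run(O,True);print(x);print(fu[:14].reshape(-1,2))
x0,_=run(O,False);print('nooff',x0)
for nn in PS:print(nn,run([o for o in O if o[0]==nn],False)[0])
U=x[:3];np.save('U.npy',x)
for nm,X in dict(rest=(-.02,-.085,.053),dial=(-.02,.01,.05),ball=(-.0464,.105,.12)).items():print(nm,T(U,X))
U2=U.copy();U2[:2]+=x[9:11]
im=cv2.imread('pics/wrist7.png')
ov(im,'wrist',PS['wrist'],U2,-.05,2.7,k=5,crop=(250,150,150,115),out='pics/ov7.png')
E
python3 fit2.py
```

```text
scene rest 242 ((263.1585388183594, 256.4297790527344), (28.258684158325195, 46.85731506347656), 84.09461212158203)
ball 42 ((353.5, 225.0), 3.6401548385620117)
side rest 578 ((352.97613525390625, 334.4523010253906), (41.83244705200195, 53.797088623046875), 95.6265640258789)
ball 89 ((275.77777099609375, 266.9166564941406), 5.228314399719238)
wrist rest 1760 ((222.06492614746094, 210.42874145507812), (92.9892578125, 99.71862030029297), 129.00535583496094)
ball 744 ((424.3121643066406, 198.42063903808594), 15.752117156982422)
[ 0.5505 -0.0345  0.219   0.0006  0.0005 -0.0006  0.0004  0.      0.0006
 -0.001  -0.0005 -0.0005]
[[ 0.043  -2.0226]
 [-0.1647  1.4724]
 [-0.236  -0.5628]
 [ 0.09    0.902 ]
 [ 0.0849  0.3477]
 [ 0.2291 -0.3138]
 [-0.2932  0.3362]]
nooff [ 0.5497 -0.0349  0.2197]
scene [ 0.5527 -0.0307  0.2833]
side [ 0.5514 -0.0342  0.2102]
wrist [ 0.5493 -0.0352  0.2158]
rest [[ 0.5494 -0.1218  0.053 ]]
dial [[ 0.5288 -0.0291  0.05  ]]
ball [[0.4824 0.0579 0.12  ]]
```

View pics/ov7.png

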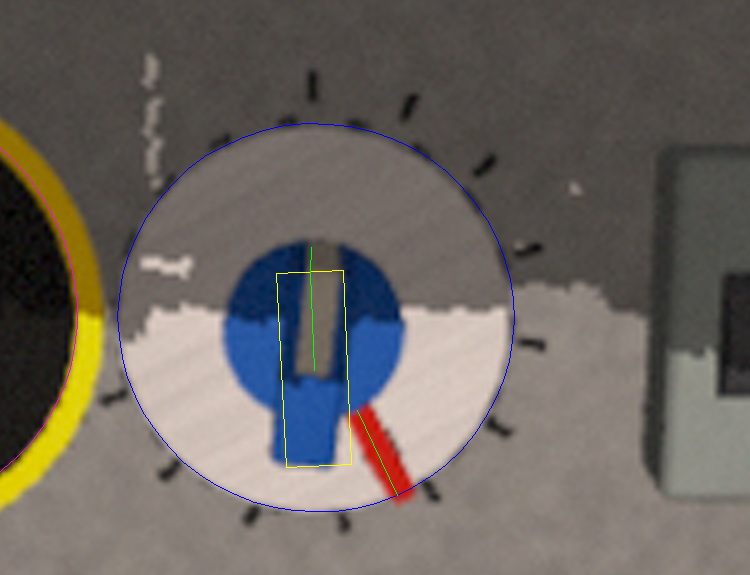

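```bash
python3 -m creep '[[0,0,0,0.089,0],[0,0,0.03,0,60],[0,0,0.03,0,60],[0,0,0.02,0,60],[0,0,0,0,60],[0,0,0,0,60]]';python3 go.py 0.5286 -0.0292 0.090 97.9
python3 - <<'E'
from ov import *
np.set_printoptions(precision=4,suppress=True)
P=np.load('P7.npy',allow_pickle=True).item();im=cv2.imread('pics/wrist7.png');h=cv2.cvtColor(im,cv2.COLOR_BGR2HSV)
x=np.load('U.npy');U=x[:3].copy();U[:2]+=x[9:11]
D=T(U,(-.02,.01,.066))[0]
yy,xx=np.mgrid[:480,:640]
m=((h[...,0]<6)|(h[...,0]>174))&(h[...,1]>140)&(np.hypot(xx-313,yy-214)<42)
p=np.argwhere(m)[:,::-1]
W=np.array([onz('wrist',q,.066,P) for q in p]);d=(W-D)[:,:2]
c=d.mean(0);print(len(p),'radius',np.hypot(*c))
ang=lambda v:np.pi-(np.arctan2(v[1],v[0])-U[2])
print('ring',ang(c)%(2*np.pi))
w,v=np.linalg.eigh(np.cov(d.T));e=v[:,1]*np.sign(v[:,1]@c);print('ring dir',ang(e)%(2*np.pi))
# white strip on bar top: low saturation inside blue skirt
m=(h[...,1]<90)&(np.hypot(xx-313.3,yy-212)<14)&(h[...,2]>60)
m=(cv2.connectedComponentsWithStats(m.astype(np.uint8))[1]);print([ (k,(m==k).sum()) for k in range(1,m.max()+1)])
k=m[205,313];p=np.argwhere(m==k)[:,::-1]
W=np.array([onz('wrist',q,.106,P) for q in p]);d=(W-D)[:,:2];w,v=np.linalg.eigh(np.cov(d.T));e=v[:,1]*np.sign(v[:,1]@d.mean(0));print('knob',len(p),d.mean(0),np.sqrt(w),'dir',ang(e),'pos',ang(d.mean(0)))
E
```

```text
t: 15.58
tool_pos: [0.5303, -0.0254, 0.1436]
orientation: [0.217, -3.133, -0.0]
force: [-0.4, -0.8, 0.1]
opening: 0.0717
t 15.58 tcp [ 0.5303 -0.0254  0.1436] x [-0.9904 -0.138   0.001 ] y [-0.138   0.9904  0.0003] z [-0.001   0.0002 -1.    ] yawy 97.9 q [-0.1444 -0.0285  1.7394  0.      1.4318 -1.8536] F [-0.4273 -0.8429  0.0643] open 0.0717
tool shift now [ 0.0022 -0.0036  0.0536]
yawy->97.9 twist 0.001 rad; then shift [ 0.0022 -0.0036  0.0536] y yaw 97.90000001451193
yawy->277.9 twist -3.141 rad; then shift [-0.0022  0.0036  0.0536] y yaw -82.09999998548813
102 radius 0.030940494393622408
ring 2.6740841759147003
ring dir 2.6538065994406153
[(1, np.int64(195))]
knob 195 [-0.0108 -0.0016] [0.0019 0.0068] dir 6.374281475425285 pos 6.352663908776606
```

```bash
python3 -m creep '[[0.0022,-0.0036,0,0,60],[0,0,0.02,0,60],[0,0,0.02,0,60],[0,0,0.0136,0,60],[0,0,0,0,60],[0,0,0,0,60]]';python3 go.py 0.5286 -0.0292 0.090;python3 - <<'E'
from h import *
cv2.imwrite("pics/wrist8.png",read_camera('wrist')[:,:,::-1])
for n,(x,y) in dict(scene=(310,230),side=(315,300)).items():
    cv2.imwrite(f"pics/{n}8.png",cv2.resize(read_camera(n)[y-70:y+70,x-80:x+80,::-1],None,fx=4,fy=4))
E
```

```text
t: 16.08
tool_pos: [0.5297, -0.0297, 0.0914]
orientation: [-0.217, 3.133, -0.001]
force: [0.1, 0.9, -0.3]
opening: 0.0708
t 16.08 tcp [ 0.5297 -0.0297  0.0914] x [-0.9905 -0.1377 -0.0014] y [-0.1377  0.9905 -0.0005] z [ 0.0015 -0.0003 -1.    ] yawy 97.9 q [-0.1527  0.0116  1.7977 -0.0001  1.3308 -1.8616] F [ 0.0753  0.9384 -0.2761] open 0.0708
tool shift now [0.001  0.0007 0.0014]
```

View pics/scene8.png

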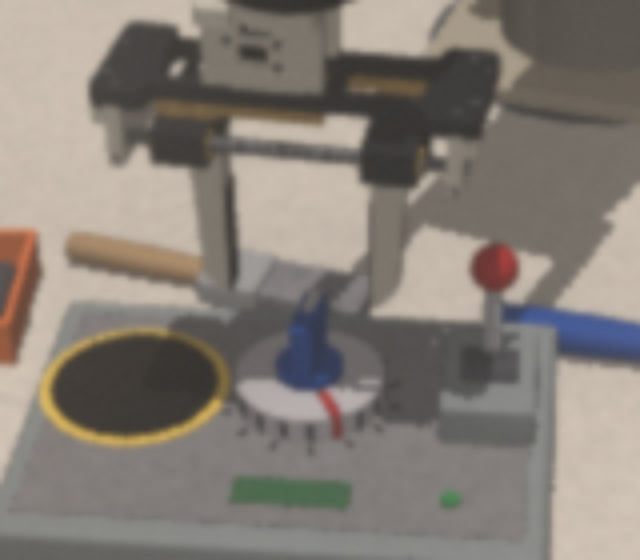

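View pics/side8.png

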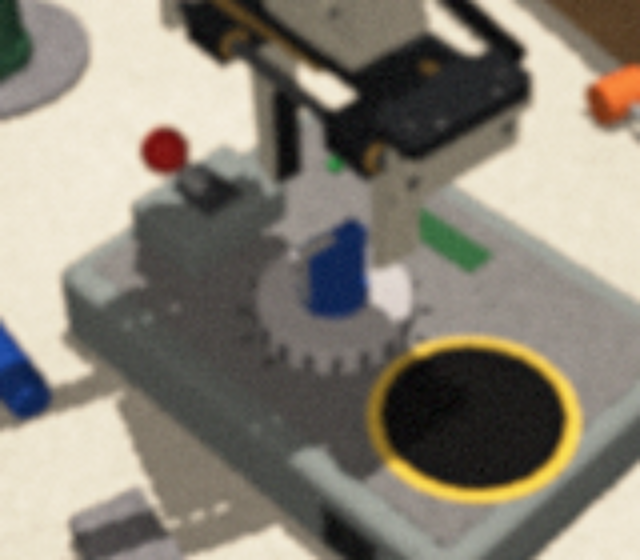

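View pics/wrist8.png

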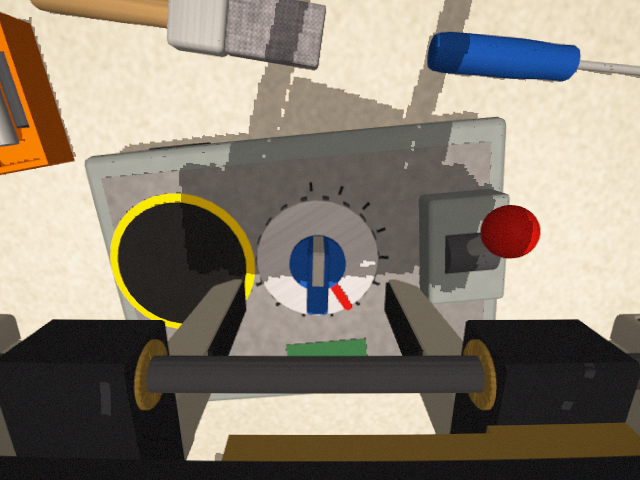

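```bash
python3 -m creep '[[0.001,0.0005,0.001,0,120],[0,0,0,0,160],[0,0,0,0,190],[0,0,0,0,205],[0,0,0,0,215],[0,0,0,0,225],[0,0,0,0,240],[0,0,0,0,240],[0,0,0,0,240],[0,0,0,0,240],[0,0,0,0,240]]' 15;python3 go.py 0.5286 -0.0292 0.090;python3 - <<'E'
from h import *
cv2.imwrite("pics/wrist9.png",read_camera('wrist')[:,:,::-1])
for n,(x,y) in dict(side=(315,300)).items():
    cv2.imwrite(f"pics/{n}9.png",cv2.resize(read_camera(n)[y-70:y+70,x-80:x+80,::-1],None,fx=4,fy=4))
E
```

```text
t: 17.15
tool_pos: [0.5278, -0.0291, 0.0888]
orientation: [0.217, -3.134, -0.0]
force: [0.1, -0.6, -0.8]
opening: 0.0067
t 17.15 tcp [ 0.5278 -0.0291  0.0888] x [-0.9905 -0.1378  0.0001] y [-0.1378  0.9905  0.    ] z [-0.0001  0.     -1.    ] yawy 97.9 q [-0.152   0.0108  1.8036  0.      1.3273 -1.861 ] F [ 0.1496 -0.5736 -0.7832] open 0.0067
tool shift now [-0.0007 -0.0002 -0.0012]
```

View pics/side9.png

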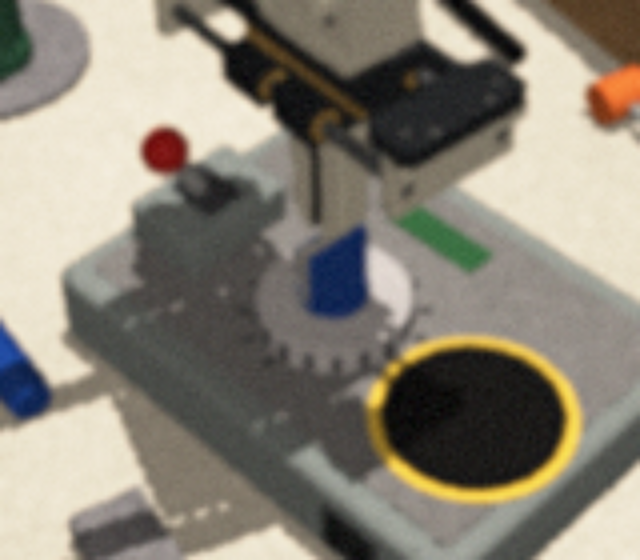

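View pics/wrist9.png

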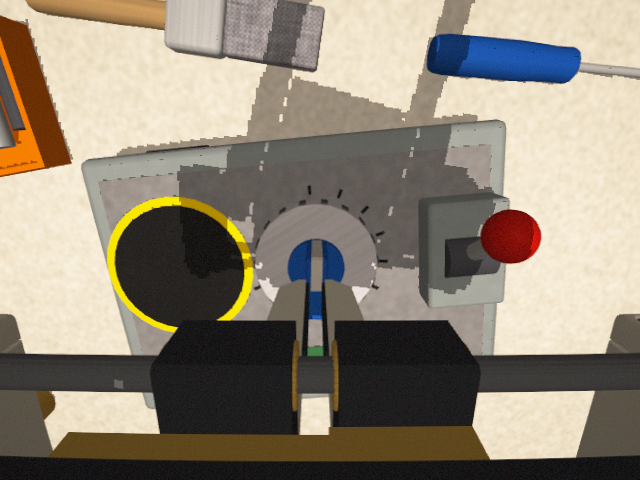

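```bash
python3 - <<'E'
from h import *
np.set_printoptions(precision=2,suppress=True)
a=lambda X:(proj('side',X)[0]-[235,230])*4+1.5
for z in (.078,.09,.1,.106,.11,.12):print(z,a([(.5286,-.029,z)]),a([(.53,-.062,z)]),a([(.53,-.04,z)]))
E
```

```text
0.078 [332.54 280.99] [370.35 320.78] [346.53 293.31]
0.09 [332.17 263.91] [370.31 303.64] [346.28 276.21]
0.1 [331.86 249.45] [370.27 289.11] [346.07 261.72]
0.106 [331.67 240.67] [370.25 280.28] [345.94 252.93]
0.11 [331.54 234.77] [370.24 274.36] [345.86 247.02]
0.12 [331.22 219.88] [370.2  259.38] [345.64 232.1 ]
```

```bash
python3 - <<'E'
from h import *
np.set_printoptions(precision=2,suppress=True)
s=read_state();t=s['tool_pos']
P=camera_params('wrist')
Rm=R.from_rotvec(s['orientation']);C=Rm.inv().apply(P['position']-t);print('cam in tool',C,(Rm.inv()*R.from_rotvec(P['rotation'])).as_rotvec())
for z in(-.06,-.03,-.008,0,.011):
  for y in(-.006,.006): print(z,y,proj('wrist',t+Rm.apply([[0,y,z]]),P),proj('wrist',t+Rm.apply([[-.0075,y,z]]),P),proj('wrist',t+Rm.apply([[.0075,y,z]]),P))
b=lambda X:(proj('scene',X)[0]-[230,160])*4+1.5
print('scene open tips',b([(.5286,-.029+.035,.078)]),b([(.5286,-.029-.035,.078)]))
E
```

```text
cam in tool [ 0.08 -0.   -0.19] [-0.22 -0.22  1.56]
-0.06 -0.006 [[303.58 330.25]] [[303.73 345.59]] [[303.42 314.44]]
-0.06 0.006 [[331.73 330.26]] [[331.48 345.61]] [[331.99 314.45]]
-0.03 -0.006 [[305.43 299.29]] [[305.53 312.61]] [[305.32 285.63]]
-0.03 0.006 [[329.11 299.3 ]] [[328.94 312.63]] [[329.29 285.64]]
-0.008 -0.006 [[306.45 282.17]] [[306.53 294.31]] [[306.36 269.77]]
-0.008 0.006 [[327.66 282.18]] [[327.52 294.32]] [[327.8  269.78]]
0 -0.006 [[306.77 276.8 ]] [[306.85 288.56]] [[306.69 264.8 ]]
0 0.006 [[327.2  276.81]] [[327.07 288.57]] [[327.33 264.81]]
0.011 -0.006 [[307.18 270.03]] [[307.25 281.29]] [[307.1  258.54]]
0.011 0.006 [[326.63 270.04]] [[326.51 281.3 ]] [[326.75 258.55]]
scene open tips [371.45 362.62] [246.29 337.84]
```

```bash
python3 - <<'E'
from h import *
for n,(x,y) in dict(scene=(307,235),side=(320,288)).items():
    cv2.imwrite(f"pics/{n}10.png",cv2.resize(read_camera(n)[y-37:y+37,x-50:x+50,::-1],None,fx=8,fy=8,interpolation=2))
print(tip_reach,read_state()['opening'])
E
```

```text
0.011 0.005148704394432863
```

View pics/scene10.png

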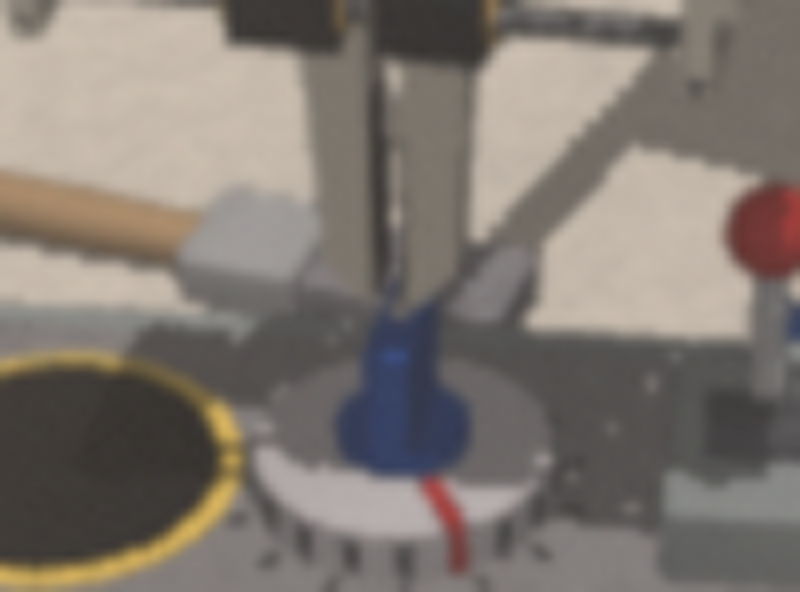

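View pics/side10.png

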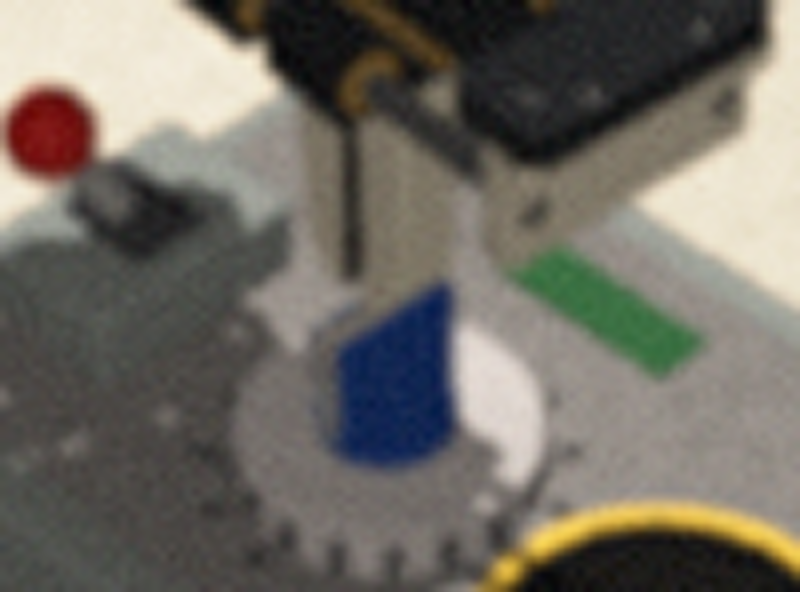

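```bash
python3 -m creep '[[0,0,0.001,0,240],[0,0,0,0,240]]'; python3 -m creep '[[0,0,0.001,0,240],[0,0,0,0,240]]';python3 -m creep '[[0,0,0.001,0,240],[0,0,0,0,240]]'
```

```text
t: 17.52
tool_pos: [0.5278, -0.029, 0.0877]
orientation: [0.217, -3.134, -0.0]
force: [1.1, -0.9, 0.4]
opening: 0.0056
t: 17.68
tool_pos: [0.5277, -0.029, 0.0866]
orientation: [0.217, -3.134, -0.0]
force: [0.4, -0.3, 0.1]
opening: 0.0052
t: 17.85
tool_pos: [0.5278, -0.029, 0.0856]
orientation: [0.217, -3.134, -0.0]
force: [-0.2, 0.3, -0.8]
opening: 0.0051
```

```bash
python3 -m creep '[[0,0,0.001,0,240],[0,0,0,0,240]]'; python3 -m creep '[[0,0,0.001,0,240],[0,0,0,0,240]]';python3 -m creep '[[0,0,0.001,0,240],[0,0,0,0,240]]'
```

```text
t: 18.02
tool_pos: [0.5278, -0.0291, 0.0846]
orientation: [0.217, -3.134, -0.0]
force: [-0.1, -0.2, -0.2]
opening: 0.0057
t: 18.18
tool_pos: [0.5277, -0.029, 0.0836]
orientation: [0.217, -3.134, -0.0]
force: [0.3, -0.2, -0.0]
opening: 0.0056
t: 18.35
tool_pos: [0.5278, -0.0291, 0.0826]
orientation: [0.217, -3.134, -0.0]
force: [-0.5, 0.8, -0.1]
opening: 0.0053
```

```bash
for i in 1 2; do :; done; python3 -m creep '[[0,0,0.001,0,240],[0,0,0,0,240]]'; python3 -m creep '[[0,0,0.001,0,240],[0,0,0,0,240]]';python3 -m creep '[[0,0,0.001,0,240],[0,0,0,0,240]]'
python3 - <<'E'
from h import *
for n,(x,y) in dict(scene=(307,235),side=(320,288)).items():
    cv2.imwrite(f"pics/{n}11.png",cv2.resize(read_camera(n)[y-37:y+37,x-50:x+50,::-1],None,fx=8,fy=8,interpolation=2))
E
```

```text
t: 18.52
tool_pos: [0.5278, -0.0291, 0.0816]
orientation: [0.217, -3.134, -0.0]
force: [-1.7, 0.9, -0.9]
opening: 0.0056
t: 18.68
tool_pos: [0.5278, -0.0291, 0.0807]
orientation: [0.217, -3.134, -0.0]
force: [-0.4, -0.9, -0.3]
opening: 0.0055
t: 18.85
tool_pos: [0.5278, -0.029, 0.0797]
orientation: [0.217, -3.134, -0.0]
force: [-0.5, 0.1, 0.7]
opening: 0.0054
```

View pics/scene11.png

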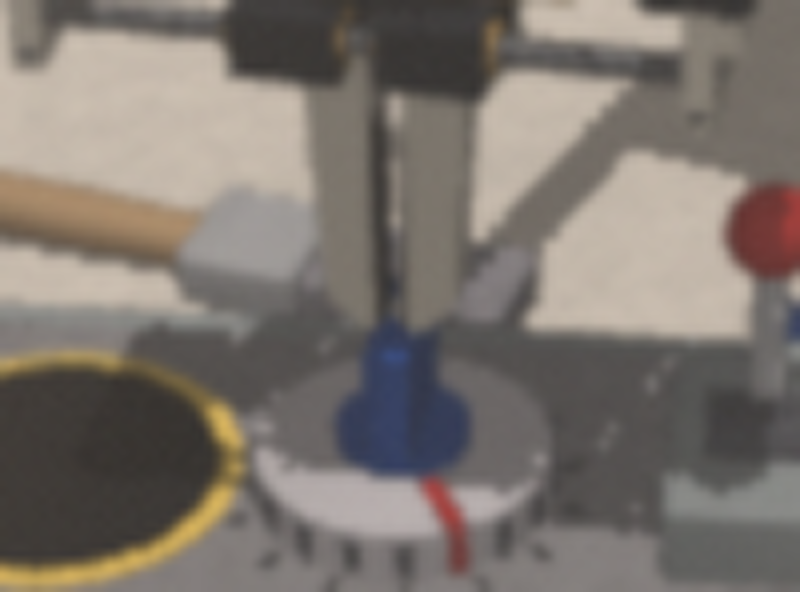

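View pics/side11.png

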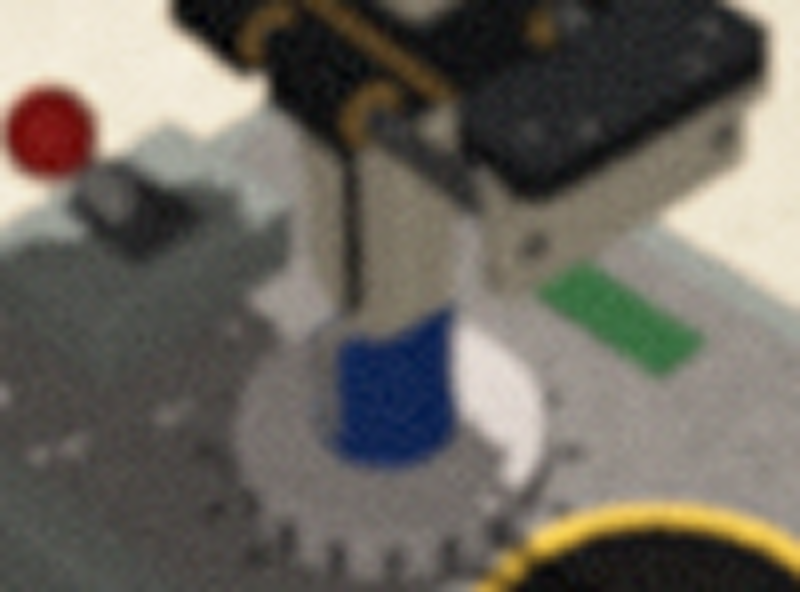

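```bash
python3 -m creep '[[0,0,0,0,255],[0,0,0,0,255],[0,0,0,0,255]]' 10
python3 - <<'E'
from h import *
cv2.imwrite("pics/wrist12.png",cv2.resize(read_camera('wrist')[170:400,160:480,::-1],None,fx=2.5,fy=2.5,interpolation=2))
E
```

```text
t: 19.2
tool_pos: [0.5279, -0.0291, 0.0799]
orientation: [-0.217, 3.134, -0.0]
force: [0.5, 0.6, -0.8]
opening: 0.0005
```

View pics/wrist12.png

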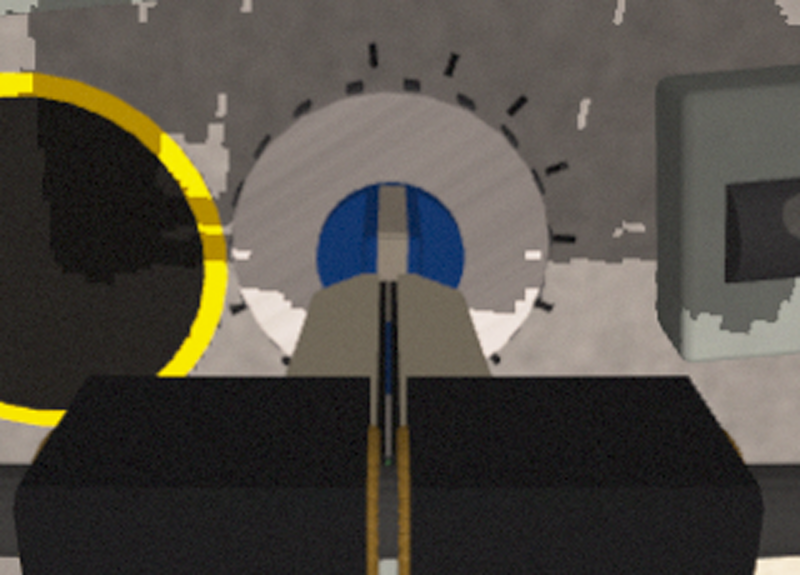

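```bash
python3 -m creep '[[0,0,0.001,0,255],[0,0,0,0,255]]' ;python3 -m creep '[[0,0,0.001,0,255],[0,0,0,0,255]]';python3 -m creep '[[0,0,0.001,0,255],[0,0,0,0,255]]';python3 -m creep '[[0,0,0.001,0,255],[0,0,0,0,255]]'
```

```text
t: 19.42
tool_pos: [0.5278, -0.0291, 0.0787]
orientation: [0.217, -3.134, -0.0]
force: [-0.4, -0.2, 0.4]
opening: 0.0003
t: 19.58
tool_pos: [0.528, -0.0291, 0.0785]
orientation: [-0.217, 3.134, -0.0]
force: [-2.5, -0.9, 6.3]
opening: 0.0002
t: 19.75
tool_pos: [0.5282, -0.0291, 0.0785]
orientation: [-0.217, 3.133, -0.0]
force: [-6.5, 1.1, 13.4]
opening: 0.0003
t: 19.92
tool_pos: [0.5284, -0.0291, 0.0784]
orientation: [-0.217, 3.133, -0.001]
force: [-9.6, 1.3, 18.8]
opening: 0.0003
```

```bash
python3 -m creep '[[0,0,-0.006,0,255],[0,0,-0.005,0,200],[0,0,0,0,100],[0,0,0,0,100],[0,0,0,0,100],[0,0,0,0,100]]' 15;python3 go.py 0.5286 -0.0292 0.053;python3 - <<'E'
from h import *
cv2.imwrite("pics/wrist13.png",cv2.resize(read_camera('wrist')[170:400,160:480,::-1],None,fx=2.5,fy=2.5,interpolation=2))
E
```

```text
t: 20.42
tool_pos: [0.5275, -0.029, 0.0863]
orientation: [0.217, -3.133, -0.0]
force: [0.4, -0.4, -0.3]
opening: 0.0295
t 20.42 tcp [ 0.5275 -0.029   0.0863] x [-0.9905 -0.1377  0.0007] y [-0.1377  0.9905  0.0002] z [-0.0008  0.0001 -1.    ] yawy 97.9 q [-0.152   0.0132  1.8059  0.      1.3232 -1.861 ] F [ 0.4042 -0.3867 -0.2832] open 0.0295
tool shift now [-0.001  -0.0003  0.0333]
```

View pics/wrist13.png

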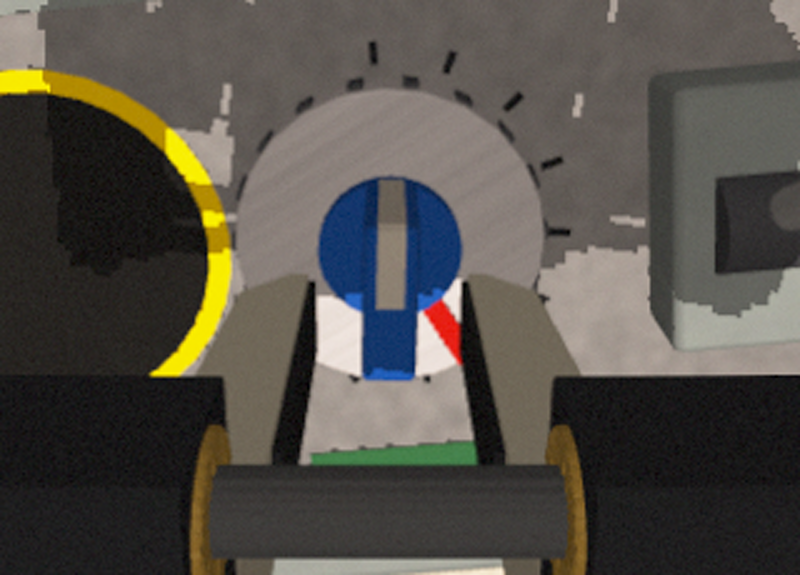

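```bash
python3 -m creep '[[-0.001,0,0.01,0,100],[0,0,0.012,0,100],[0,0,0.008,0,100],[0,0,0.003,0,100],[0,0,0,0,100],[0,0,0,0,100]]';python3 -m creep '[[0,0,0,0,160],[0,0,0,0,200],[0,0,0,0,210],[0,0,0,0,220],[0,0,0,0,230],[0,0,0,0,240],[0,0,0,0,240],[0,0,0,0,240]]' 15;python3 go.py 0.5286 -0.0292 0.053;python3 - <<'E'
from h import *
cv2.imwrite("pics/wrist14.png",cv2.resize(read_camera('wrist')[170:400,160:480,::-1],None,fx=2.5,fy=2.5,interpolation=2))
for n,(x,y) in dict(side=(320,288)).items():
    cv2.imwrite(f"pics/{n}14.png",cv2.resize(read_camera(n)[y-37:y+37,x-50:x+50,::-1],None,fx=8,fy=8,interpolation=2))
E
```

```text
t: 20.97
tool_pos: [0.5284, -0.0289, 0.0533]
orientation: [0.217, -3.133, -0.0]
force: [0.5, -0.2, 0.4]
opening: 0.0567
t: 21.63
tool_pos: [0.5288, -0.0285, 0.0539]
orientation: [0.217, -3.134, -0.001]
force: [-1.0, 2.0, 0.5]
opening: 0.012
t 21.63 tcp [ 0.5288 -0.0285  0.0539] x [-0.9905 -0.1378  0.0001] y [-0.1378  0.9905  0.0008] z [-0.0002  0.0007 -1.    ] yawy 97.9 q [-0.1512  0.0514  1.8296  0.0007  1.2608 -1.8604] F [-1.0408  1.9521  0.4729] open 0.0120
tool shift now [ 0.0003 -0.0007  0.0009]
```

View pics/side14.png

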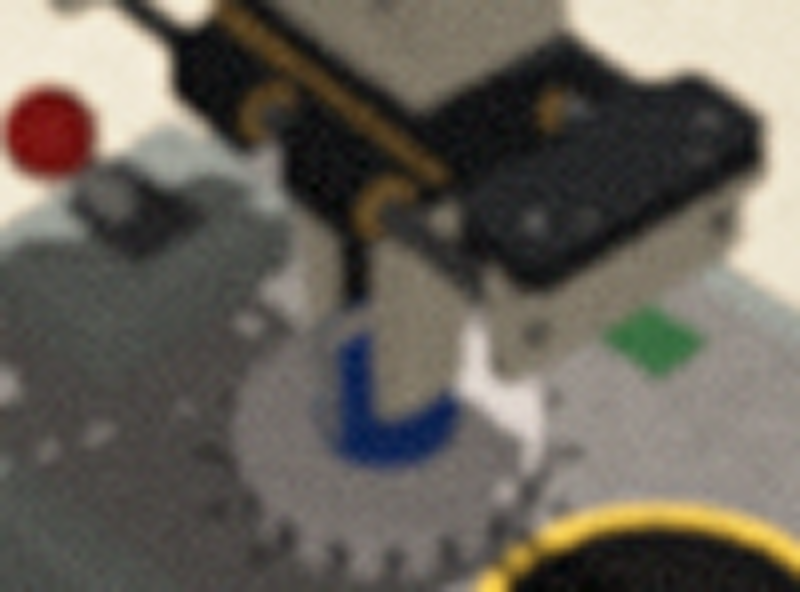

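View pics/wrist14.png

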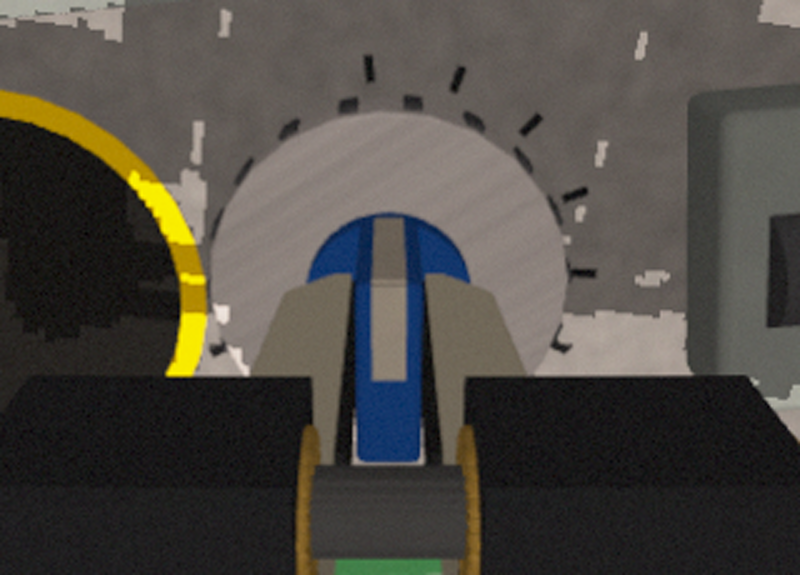

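```bash
python3 -m creep '[[0,0,0,0.05,240],[0,0,0,0.1,240],[0,0,0,0.1,240],[0,0,0,0.1,240],[0,0,0,0.1,240],[0,0,0,0.1,240],[0,0,0,0,240]]';python3 go.py 0.5286 -0.0292 0.053; python3 -m creep '[[0,0,0,0.1,240],[0,0,0,0.1,240],[0,0,0,0.1,240],[0,0,0,0.1,240],[0,0,0,0.1,240],[0,0,0,0.1,240],[0,0,0,0.1,240],[0,0,0,0.1,240],[0,0,0,0.1,240],[0,0,0,0,240]]';python3 go.py 0.5286 -0.0292 0.053
```

```text
t: 22.32
tool_pos: [0.5289, -0.0282, 0.0539]
orientation: [-0.649, -3.074, -0.002]
force: [-1.0, 5.5, 3.0]
opening: 0.012
t 22.32 tcp [ 0.5289 -0.0282  0.0539] x [-0.9146  0.4044  0.0004] y [0.4044 0.9146 0.001 ] z [ 0.      0.0011 -1.    ] yawy 66.1 q [-0.1509  0.0515  1.8296  0.0011  1.2607 -1.3057] F [-0.9511  5.5077  3.0089] open 0.0120
tool shift now [-0.0002 -0.001   0.0009]
t: 23.15
tool_pos: [0.5293, -0.0279, 0.0539]
orientation: [-1.919, -2.487, -0.003]
force: [1.4, 7.2, -0.1]
opening: 0.0116
t 23.15 tcp [ 0.5293 -0.0279  0.0539] x [-0.2538  0.9672  0.0013] y [0.9672 0.2538 0.0012] z [ 0.0008  0.0015 -1.    ] yawy 14.7 q [-0.1506  0.0516  1.8294  0.0017  1.26   -0.4078] F [ 1.3582  7.2135 -0.0726] open 0.0116
tool shift now [-0.0011 -0.001   0.0009]
```

```bash
python3 -m creep '[[0.001,0,0,0.1,240],[0,0,0,0.1,240],[0,0,0,0.1,240],[0,0,0,0.1,240],[0,0,0,0.1,240],[0,0,0,0.1,240],[0,0,0,0.1,240],[0,0,0,0.1,240],[0,0,0,0.1,240],[0,0,0,0.08,240],[0,0,0,0,240],[0,0,0,0,240]]';python3 go.py 0.5286 -0.0292 0.053;python3 - <<'E'
from h import *
cv2.imwrite("pics/wrist15.png",cv2.resize(read_camera('wrist')[170:400,160:480,::-1],None,fx=2.5,fy=2.5,interpolation=2))
for n,(x,y) in dict(side=(320,288),scene=(307,235)).items():
    cv2.imwrite(f"pics/{n}15.png",cv2.resize(read_camera(n)[y-37:y+37,x-50:x+50,::-1],None,fx=8,fy=8,interpolation=2))
E
```

```text
t: 24.15
tool_pos: [0.5298, -0.0279, 0.054]
orientation: [2.859, 1.299, 0.004]
force: [5.1, 1.9, -3.1]
opening: 0.0119
t 24.15 tcp [ 0.5298 -0.0279  0.054 ] x [0.6577 0.7533 0.0016] y [ 0.7533 -0.6577  0.0018] z [ 0.0024  0.     -1.    ] yawy -41.1 q [-0.1496  0.0511  1.8299  0.0004  1.2582  0.5681] F [ 5.0721  1.899  -3.099 ] open 0.0119
tool shift now [-0.0017 -0.      0.001 ]
```

View pics/scene15.png

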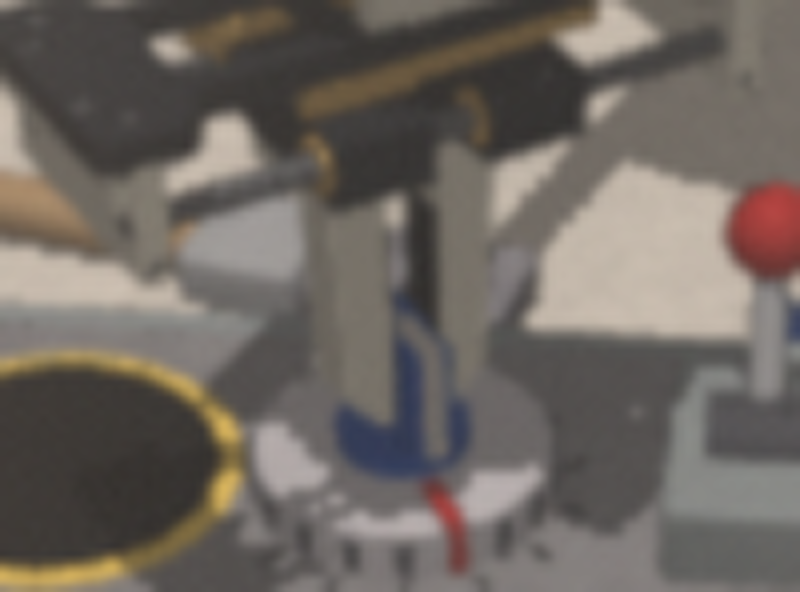

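View pics/wrist15.png

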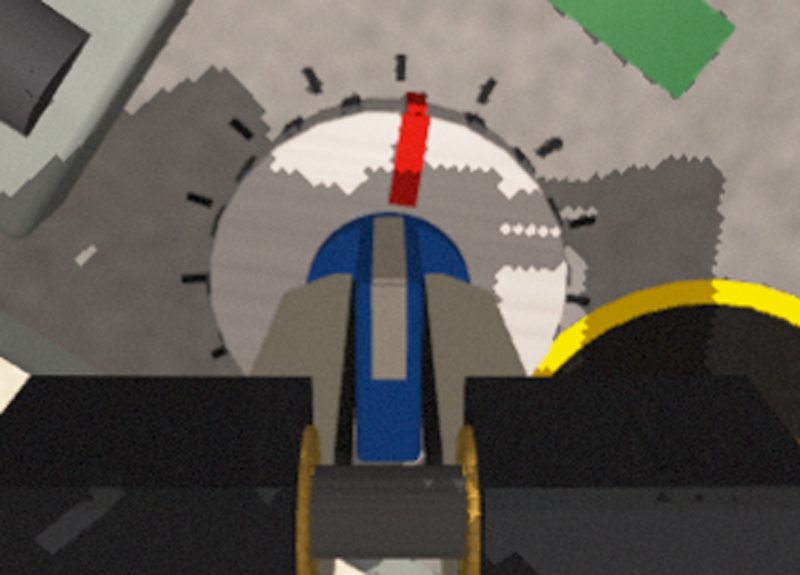

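```bash
python3 -m creep '[[0,0,0,0.08,240],[0,0,0,0.05,240],[0,0,0,0.033,240],[0,0,0,0,240],[0,0,0,0,240]]';python3 go.py 0.5286 -0.0292 0.053;python3 - <<'E'
from h import *
cv2.imwrite("pics/wrist16.png",cv2.resize(read_camera('wrist')[170:400,160:480,::-1],None,fx=2.5,fy=2.5,interpolation=2))
E
```

```text
t: 24.72
tool_pos: [0.5299, -0.028, 0.054]
orientation: [2.955, 1.063, 0.004]
force: [5.4, 3.0, -2.9]
opening: 0.0118
t 24.72 tcp [ 0.5299 -0.028   0.054 ] x [0.771  0.6368 0.002 ] y [ 0.6368 -0.771   0.0017] z [ 0.0026 -0.0001 -1.    ] yawy -50.4 q [-0.1497  0.0511  1.8298  0.0003  1.258   0.7307] F [ 5.4267  2.9843 -2.9385] open 0.0118
tool shift now [-0.0017  0.0001  0.001 ]
```

View pics/wrist16.png

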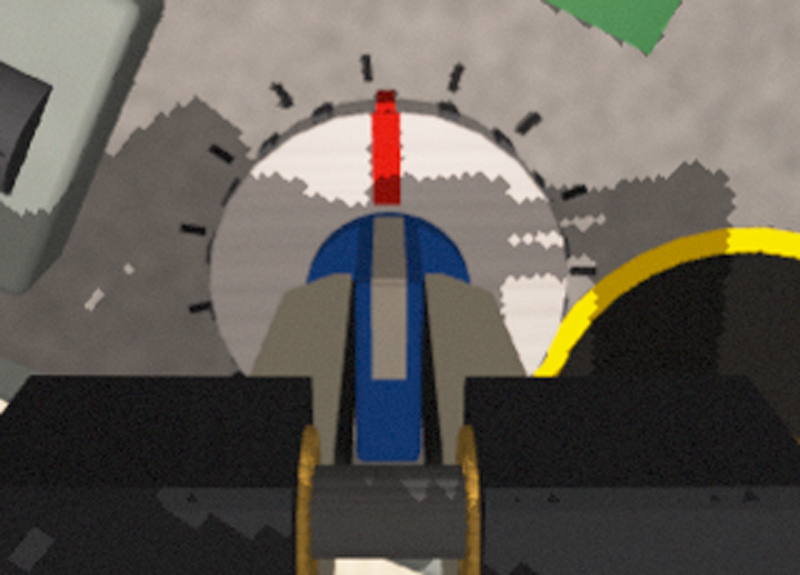

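```bash
python3 -m creep '[[0,0,0,0,215],[0,0,0,0,200],[0,0,0,0,160],[0,0,0,0,100],[0,0,0,0,60],[0,0,0,0,60]]';python3 -m creep '[[0,0,-0.02,0,60],[0,0,-0.035,0,60],[0,0,-0.035,0,60],[0,0,-0.035,0,60],[0,0,-0.025,0,60],[0,0,0,0,60],[0,0,0,0,60],[0,0,0,0,60]]';python3 go.py 0.4824 0.0579 0.15 13;python3 - <<'E'
from ov import *
np.set_printoptions(precision=4,suppress=True)
P=camera_params('wrist');im=read_camera('wrist')[:,:,::-1].copy();cv2.imwrite("pics/wrist17.png",im)
np.save('P17.npy',P,allow_pickle=True)
h=cv2.cvtColor(im,cv2.COLOR_BGR2HSV)
x=np.load('U.npy');U=x[:3]
D=T(U,(-.02,.01,.066))[0];c0=proj('wrist',D,P)[0];print(c0)
cv2.imwrite('pics/z17.png',cv2.resize(im[int(c0[1])-60:int(c0[1])+60,int(c0[0])-60:int(c0[0])+60],None,fx=5,fy=5,interpolation=2))
E
```

```text
t: 25.27
tool_pos: [0.5285, -0.028, 0.0538]
orientation: [2.958, 1.058, -0.0]
force: [-0.5, -0.5, -0.0]
opening: 0.0422
t: 25.93
tool_pos: [0.5283, -0.028, 0.2031]
orientation: [-2.958, -1.058, 0.001]
force: [1.3, -1.1, -0.2]
opening: 0.0714
t 25.93 tcp [ 0.5283 -0.028   0.2031] x [ 0.7732  0.6342 -0.0005] y [ 0.6342 -0.7732 -0.0004] z [-0.0007 -0.     -1.    ] yawy -50.6 q [-0.1497 -0.0664  1.6671 -0.0001  1.5416  0.7341] F [ 1.2824 -1.1137 -0.2005] open 0.0714
tool shift now [ 0.019  -0.0955  0.0532]
yawy->13.0 twist -1.111 rad; then shift [ 0.094  -0.0254  0.0532] y yaw 13.000009543222324
yawy->193.0 twist 2.031 rad; then shift [-0.094   0.0254  0.0532] y yaw -166.99999045677768
[315.6691 219.5455]
```

View pics/z17.png

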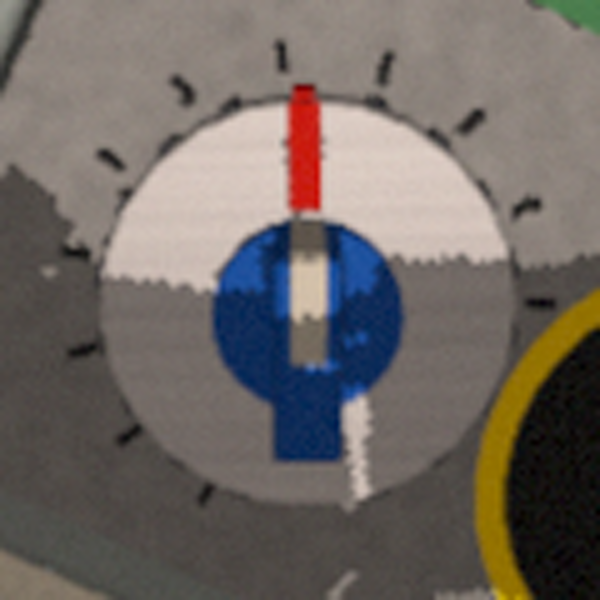

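View pics/wrist17.png

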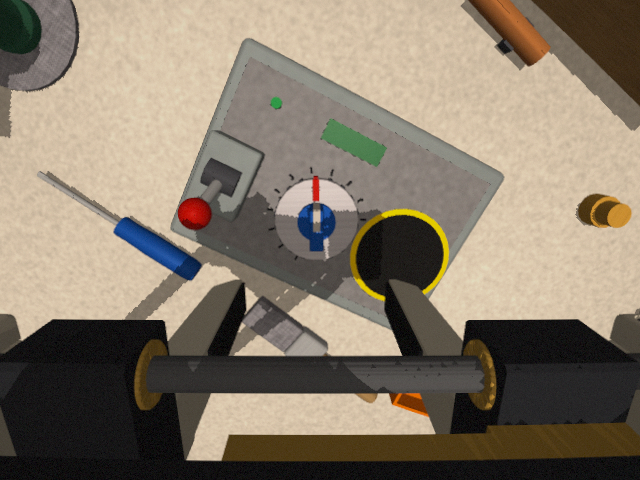

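```bash
cat > ang.py <<'E'
from ov import *
def angles(im,P,U,D=None):
    h=cv2.cvtColor(im,cv2.COLOR_BGR2HSV).astype(int)
    c0=proj('wrist',T(U,(-.02,.01,.066))[0],P)[0];yy,xx=np.mgrid[:480,:640]
    # ring skirt (blue) centre -> axis
    near=np.hypot(xx-c0[0],yy-c0[1])
    A=lambda v:(np.pi-(np.arctan2(v[1],v[0])-U[2]))%(2*np.pi)
    D=T(U,(-.02,.01,.066))[0][:2]
    m=((h[...,0]<6)|(h[...,0]>174))&(h[...,1]>140)&(near<45)
    W=np.array([onz('wrist',q,.066,P)[:2] for q in np.argwhere(m)[:,::-1]])
    W=W[np.hypot(*(W-D).T)<.0395]
    d=W-D;w,v=np.linalg.eigh(np.cov(d.T));e=v[:,1]*np.sign(v[:,1]@d.mean(0));print('ring pos %.3f r %.4f dir %.3f'%(A(d.mean(0)),np.hypot(*d.mean(0)),A(e)))
    m=((h[...,1]<110)&(near<17))
    n,l,s,_=cv2.connectedComponentsWithStats(m.astype(np.uint8));return W,D,A,m,l,s
if __name__=='__main__':
    x=np.load('U.npy');U=x[:3]
    for k in('7','17'):
        P=np.load(f'P{k}.npy',allow_pickle=True).item();im=cv2.imread(f'pics/wrist{k}.png')
        W,D,A,m,l,s=angles(im,P,U);print(s[1:])
        for i in range(1,len(s)):
            if s[i,4]>60:
                p=np.argwhere(l==i)[:,::-1];Q=np.array([onz('wrist',q,.106,P)[:2] for q in p])-D
                w,v=np.linalg.eigh(np.cov(Q.T));e=v[:,1]*np.sign(v[:,1]@Q.mean(0));print('knob pos %.3f dir %.3f'%(A(Q.mean(0)),A(e)),Q.mean(0),np.sqrt(w),len(p))
    ov(im,'wrist',P,U,2.67,2.67,k=5,crop=(c:=proj('wrist',T(U,(-.02,.01,.066))[0],P)[0])[:0].tolist()+[c[0]-60,c[1]-55,120,110],out='pics/ov17.png')
E
python3 ang.py
```

```text
ring pos 2.665 r 0.0295 dir 2.654
[[309 199  10  27 200]]
knob pos 0.043 dir 0.090 [-0.01175906 -0.00208839] [0.00196512 0.00685588] 200
ring pos 2.666 r 0.0291 dir 2.667
[[312 203   9  30 233]
 [307 205   1   1   1]
 [309 204   1   1   1]]
knob pos 2.721 dir 2.666 [0.00905577 0.00673593] [0.00190744 0.00725362] 233
```

View pics/ov17.png

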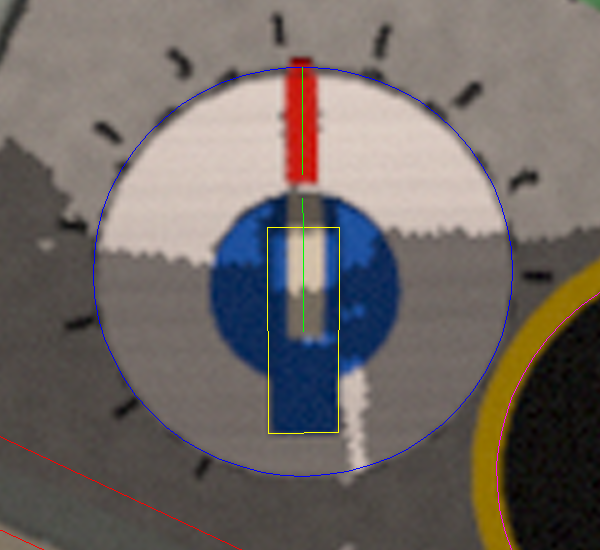

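```bash
python3 -m creep '[[0,0,0,0.12,200],[0,0,0,0.12,255],[0,0,0,0.12,255],[0,0,0,0.11,255],[0,0,0,0,255],[0,0,0,0,255]]';python3 go.py 0.4502 0.0507 0.079 -77.5
```

```text
t: 26.48
tool_pos: [0.5277, -0.0279, 0.2022]
orientation: [-3.122, -0.345, 0.004]
force: [-0.2, 0.3, -0.6]
opening: 0.0358
t 26.48 tcp [ 0.5277 -0.0279  0.2022] x [ 0.9758  0.2186 -0.0026] y [ 0.2186 -0.9758 -0.0009] z [-0.0027  0.0004 -1.    ] yawy -77.4 q [-0.1497 -0.0654  1.6677 -0.0001  1.5419  1.2007] F [-0.1588  0.3109 -0.556 ] open 0.0358
tool shift now [-0.0582 -0.0935  0.1234]
yawy->-77.5 twist 0.002 rad; then shift [-0.0584 -0.0934  0.1234] y yaw -77.49999964718994
yawy->102.5 twist -3.139 rad; then shift [0.0584 0.0934 0.1234] y yaw 102.50000035281006
```

```bash
python3 -m creep '[[-0.02,-0.03,0,0,255],[-0.02,-0.033,0,0,255],[-0.018,-0.03,0,0,255],[0,0,0.03,0,255],[0,0,0.03,0,255],[0,0,0.03,0,255],[0,0,0.022,0,255],[0,0,0.01,0,255],[0,0,0,0,255],[0,0,0,0,255]]';python3 go.py 0.4502 0.0507 0.079 -77.5;python3 - <<'E'
from h import *
cv2.imwrite("pics/wrist18.png",read_camera('wrist')[:,:,::-1])
for n,(x,y) in dict(side=(285,285),scene=(345,225)).items():
    cv2.imwrite(f"pics/{n}18.png",cv2.resize(read_camera(n)[y-56:y+56,x-75:x+75,::-1],None,fx=5,fy=5,interpolation=2))
E
```

```text
t: 27.32
tool_pos: [0.4518, 0.0504, 0.082]
orientation: [-3.123, -0.342, 0.001]
force: [0.0, -1.1, 1.3]
opening: 0.0005
t 27.32 tcp [0.4518 0.0504 0.082 ] x [ 0.9762  0.2167 -0.0008] y [ 0.2167 -0.9762 -0.0002] z [-0.0009  0.     -1.    ] yawy -77.5 q [-0.0019 -0.1911  2.0057  0.      1.3279  1.3505] F [ 0.0253 -1.0718  1.2764] open 0.0005
tool shift now [-0.0015 -0.0007  0.003 ]
yawy->-77.5 twist 0.000 rad; then shift [-0.0015 -0.0007  0.003 ] y yaw -77.49999999587283
yawy->102.5 twist -3.141 rad; then shift [0.0015 0.0007 0.003 ] y yaw 102.50000000412717
```

View pics/scene18.png

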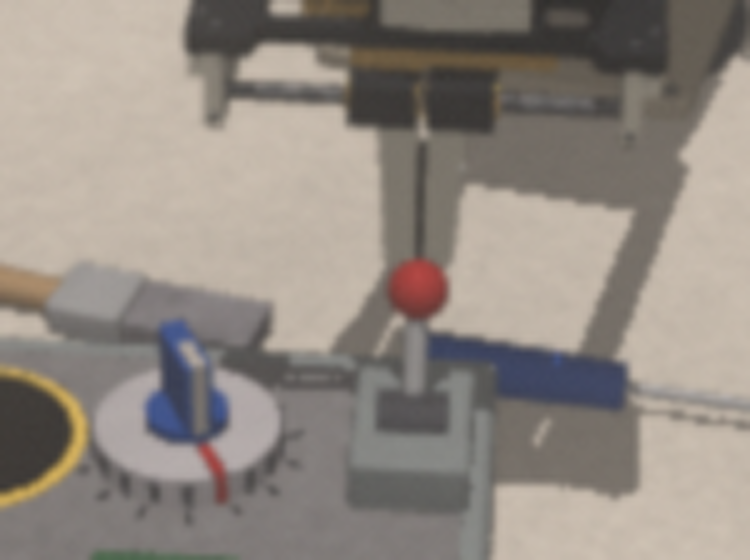

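View pics/wrist18.png

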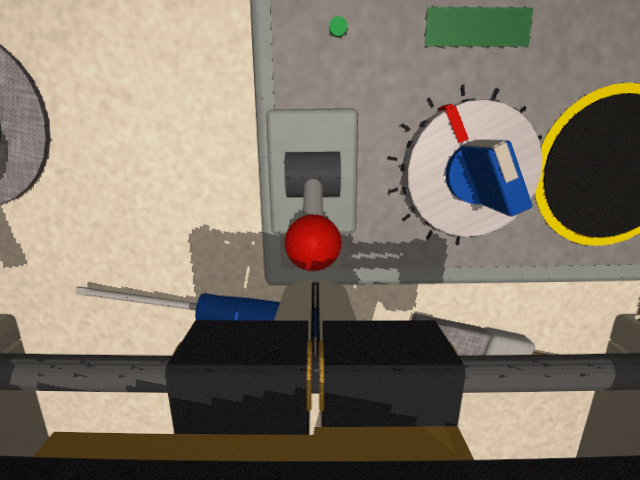

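View pics/side18.png

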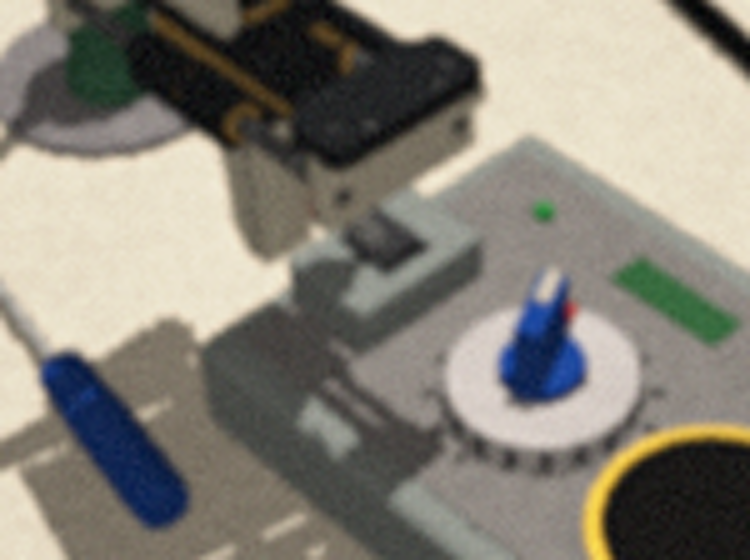

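```bash
python3 -m creep '[[0.008,0,0.001,0,255],[0.008,0,0.001,0,255],[0.008,0,0,0,255],[0.008,0,0,0,255],[0.008,0,0,0,255],[0.008,0,0,0,255],[0.006,0,0,0,255],[0,0,0,0,255]]';python3 -m creep '[[0.005,0,0,0,255],[0,0,0,0,255]]';python3 -m creep '[[0.003,0,0,0,255],[0,0,0,0,255]]';python3 -m creep '[[0.002,0,0,0,255],[0,0,0,0,255]]'
```

```text
t: 28.13
tool_pos: [0.5058, 0.0623, 0.0796]
orientation: [-3.123, -0.34, -0.0]
force: [-0.5, 0.2, -1.1]
opening: 0.0005
t: 28.3
tool_pos: [0.5099, 0.0632, 0.0796]
orientation: [-3.123, -0.34, 0.0]
force: [-0.7, 0.1, -0.5]
opening: 0.0004
t: 28.47
tool_pos: [0.5123, 0.0637, 0.0796]
orientation: [-3.123, -0.34, 0.001]
force: [-1.3, 0.8, -0.4]
opening: 0.0007
t: 28.63
tool_pos: [0.5127, 0.0638, 0.0794]
orientation: [3.123, 0.34, -0.006]
force: [-8.0, -1.4, 4.3]
opening: 0.0004
```

```bash
python3 -m creep '[[0.002,0,0,0,255],[0,0,0,0,255]]';python3 -m creep '[[-0.01,0,0,0,255],[-0.03,0,0,0,255],[-0.02,0,0,0,200],[0,0,-0.04,0,100],[0,0,-0.04,0,0],[0,0,-0.04,0,0],[0,0,-0.04,0,0],[0,0,0,0,0],[0,0,0,0,0]]';python3 go.py 0.4852 0.3235 0.26;python3 - <<'E'
from h import *
P=camera_params('wrist');np.save('P19.npy',P,allow_pickle=True)
cv2.imwrite("pics/wrist19.png",read_camera('wrist')[:,:,::-1])
for n,(x,y) in dict(side=(285,285),scene=(345,225)).items():
    cv2.imwrite(f"pics/{n}19.png",cv2.resize(read_camera(n)[y-56:y+56,x-75:x+75,::-1],None,fx=5,fy=5,interpolation=2))
E
```

```text
t: 28.8
tool_pos: [0.5129, 0.0639, 0.0793]
orientation: [3.123, 0.34, -0.012]
force: [-17.9, -4.3, 9.4]
opening: 0.0002
t: 29.55
tool_pos: [0.4601, 0.0517, 0.2436]
orientation: [3.122, 0.34, 0.012]
force: [-0.8, 0.6, 0.3]
opening: 0.0427
t 29.55 tcp [0.4601 0.0517 0.2436] x [0.9766 0.2151 0.0076] y [ 0.215  -0.9766  0.0016] z [ 0.0077  0.     -1.    ] yawy -77.6 q [ 0.001  -0.2723  1.7768  0.      1.6293  1.3551] F [-0.7909  0.5657  0.3346] open 0.0427
tool shift now [ 0.0831 -0.26   -0.0162]
```

View pics/scene19.png

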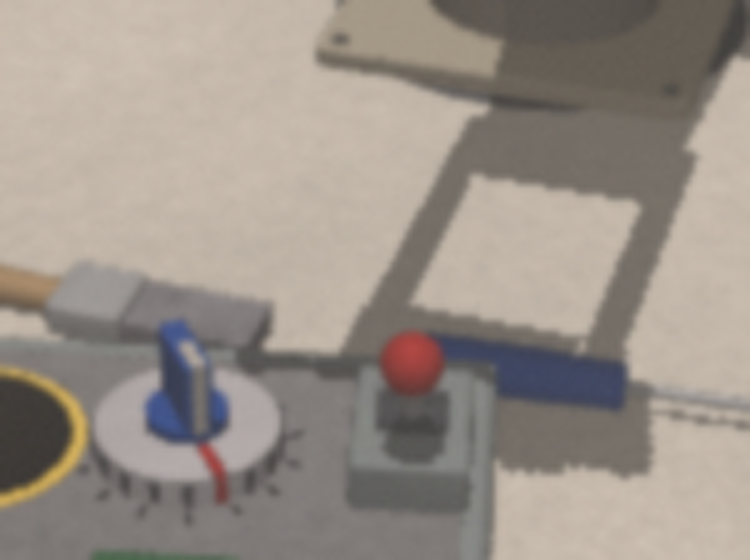

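View pics/wrist19.png

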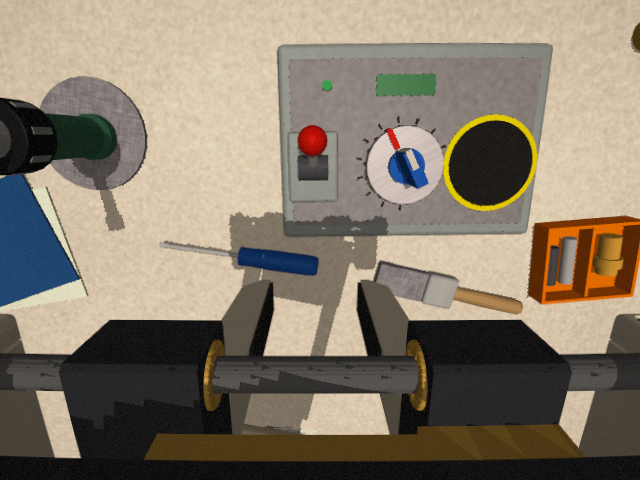

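```bash
python3 -m creep '[[0,0,0,-0.085,0],[0,0,0,-0.082,0],[0,0,0,0,0],[0,0,0,0,0]]';python3 go.py 0.4848 0.3231 0.245 -68;python3 - <<'E'
from ov import *
np.set_printoptions(precision=4,suppress=True)
P=np.load('P19.npy',allow_pickle=True).item();U=np.load('U.npy')[:3]
b=onz('wrist',(312,140.5),.12,P);print(b,T(U,(.0064,.105,.12)));im=cv2.imread('pics/wrist19.png')
c,s=np.cos(U[2]),np.sin(U[2]);d=b[:2]-U[:2];print('ball in unit',c*d[0]+s*d[1],-s*d[0]+c*d[1],'expect .0064 .105')
W,D,A,m,l,st=__import__('ang').angles(im,P,U)
E
```

```text
t: 30.03
tool_pos: [0.457, 0.0516, 0.2382]
orientation: [-3.084, -0.595, 0.004]
force: [-0.4, -0.1, -1.2]
opening: 0.0813
t 30.03 tcp [0.457  0.0516 0.2382] x [ 0.9282  0.3721 -0.0026] y [ 0.3721 -0.9282 -0.001 ] z [-0.0027 -0.     -1.    ] yawy -68.2 q [ 0.001  -0.2682  1.7832 -0.      1.6293  1.1905] F [-0.3506 -0.085  -1.1765] open 0.0813
tool shift now [ 0.1268 -0.2416 -0.0069]
yawy->-68.0 twist -0.003 rad; then shift [ 0.1274 -0.2413 -0.0069] y yaw -68.00000043071506
yawy->112.0 twist 3.139 rad; then shift [-0.1274  0.2413 -0.0069] y yaw 111.99999956928494
[0.5323 0.0686 0.12  ] [[0.5339 0.0694 0.12  ]]
ball in unit 0.004634300590794959 0.10463050956586847 expect .0064 .105
ring pos 2.677 r 0.0290 dir 2.658
```

```bash
python3 -m creep '[[0.0159,-0.0302,0,0,0],[0.0159,-0.0302,0,0,0],[0.0159,-0.0302,0,0,0],[0.0159,-0.0302,0,0,0],[0.0159,-0.0302,0,0,0],[0.0159,-0.0302,0,0,0],[0.0159,-0.0302,0,0,0],[0.0155,-0.0302,0,0,0],[0,0,0,0,0],[0,0,0,0,0],[0,0,0,0,0]]';python3 go.py 0.4848 0.3231 0.144 -68;python3 - <<'E'
from h import *
P=camera_params('wrist');np.save('P20.npy',P,allow_pickle=True)
cv2.imwrite("pics/wrist20.png",read_camera('wrist')[:,:,::-1])
print(proj('wrist',[(.4848,.3231,.222)],P))
E
```

```text
t: 30.95
tool_pos: [0.4845, 0.3228, 0.2388]
orientation: [3.083, 0.597, -0.003]
force: [0.0, -0.2, -0.1]
opening: 0.0932
t 30.95 tcp [0.4845 0.3228 0.2388] x [ 0.9276  0.3734 -0.0018] y [ 0.3735 -0.9277  0.0007] z [-0.0014 -0.0013 -1.    ] yawy -68.1 q [ 0.5     0.0692  1.4669 -0.0004  1.6074  1.688 ] F [ 0.0294 -0.1614 -0.0525] open 0.0932
tool shift now [ 0.0006 -0.0002  0.0948]
yawy->-68.0 twist -0.001 rad; then shift [ 0.0006 -0.0002  0.0948] y yaw -68.00000010273952
yawy->112.0 twist 3.140 rad; then shift [-0.0006  0.0002  0.0948] y yaw 111.9999998972605
[[313.11266487 262.10407165]]
```

View pics/wrist20.png

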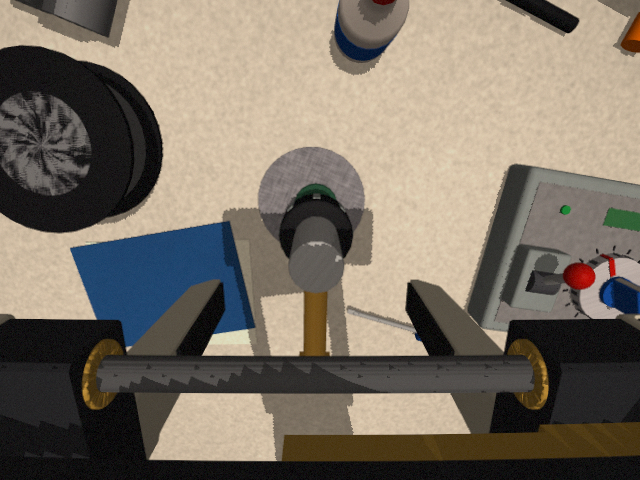

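```bash
python3 -m creep '[[0,0,0.02,0,0],[0,0,0.025,0,0],[0,0,0.025,0,0],[0,0,0.015,0,0],[0,0,0.008,0,0],[0,0,0,0,0],[0,0,0,0,0]]'; python3 -m creep '[[0,0,0,0,90],[0,0,0,0,110],[0,0,0,0,130],[0,0,0,0,140],[0,0,0,0,150],[0,0,0,0,160],[0,0,0,0,170],[0,0,0,0,180],[0,0,0,0,180],[0,0,0,0,180]]' 25; python3 go.py 0.5494 -0.1218 0.31
```

```text
t: 31.58
tool_pos: [0.4853, 0.3225, 0.1475]
orientation: [-3.084, -0.597, -0.001]
force: [0.6, 0.3, 0.9]
opening: 0.0929
t: 32.42
tool_pos: [0.485, 0.3229, 0.1468]
orientation: [3.083, 0.599, -0.0]
force: [-0.1, -1.6, -0.3]
opening: 0.0354
t 32.42 tcp [0.485  0.3229 0.1468] x [ 0.9273  0.3744 -0.0002] y [ 0.3744 -0.9273  0.0006] z [ 0.0001 -0.0006 -1.    ] yawy -68.0 q [ 0.4998  0.1082  1.5932 -0.0006  1.4405  1.6869] F [-0.1291 -1.6446 -0.3096] open 0.0354
tool shift now [-0.1068  0.4365 -0.163 ]
```

```bash
python3 -m creep '[[0,0,0,0,180],[0,0,0,0,180],[0,0,-0.004,0,180],[0,0,-0.01,0,180],[0,0,-0.018,0,180],[0,0,-0.024,0,180],[0,0,-0.026,0,180],[0,0,-0.026,0,180],[0,0,-0.024,0,180],[0,0,-0.018,0,180],[0,0,-0.01,0,180],[0,0,-0.003,0,180]]' 40; python3 -m creep '[[0,0,0,-0.05,180],[0,0,0,-0.1,180],[0,0,0,-0.12,180],[0,0,0,-0.12,180],[0,0,0,-0.12,180],[0,0,0,-0.12,180],[0,0,0,-0.12,180],[0,0,0,-0.12,180],[0,0,0,-0.12,180],[0,0,0,-0.12,180],[0,0,0,-0.12,180]]';python3 -m creep '[[0,0,0,-0.1,180],[0,0,0,-0.055,180],[0,0,0,-0.02,180],[0,0,0,0,180],[0,0,0,0,180]]';python3 go.py 0.5494 -0.1218 0.31 12.5
python3 - <<'E'
from h import *
cv2.imwrite("pics/scene21.png",read_camera('scene')[:,:,::-1])
cv2.imwrite("pics/side21.png",read_camera('side')[:,:,::-1])
E
```

```text
t: 33.42
tool_pos: [0.4855, 0.3237, 0.3125]
orientation: [-3.083, -0.599, -0.005]
force: [0.7, -0.2, -4.8]
opening: 0.0358
t: 34.33
tool_pos: [0.4842, 0.3229, 0.3078]
orientation: [-2.165, -2.274, 0.005]
force: [0.1, 0.4, -5.0]
opening: 0.0352
t: 34.75
tool_pos: [0.4846, 0.3231, 0.3089]
orientation: [-1.968, -2.448, 0.002]
force: [-1.0, 0.6, -5.0]
opening: 0.0355
t 34.75 tcp [0.4846 0.3231 0.3089] x [-0.2145  0.9767 -0.0004] y [ 0.9767  0.2145 -0.0015] z [-0.0014 -0.0007 -1.    ] yawy 12.4 q [0.4999 0.0668 1.3435 0.0001 1.7329 0.2838] F [-1.0076  0.5772 -4.9961] open 0.0355
tool shift now [-0.4484 -0.0321 -0.0009]
yawy->12.5 twist -0.002 rad; then shift [-0.4483 -0.033  -0.0009] y yaw 12.500000120309826
yawy->192.5 twist 3.140 rad; then shift [ 0.4483  0.033  -0.0009] y yaw -167.4999998796902
```

View pics/scene21.png

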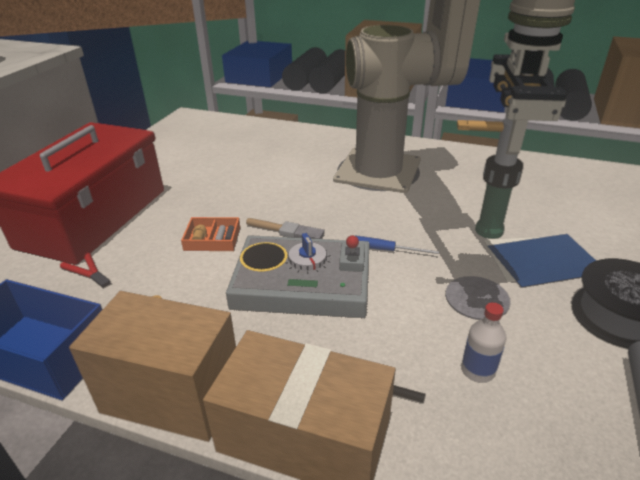

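View pics/side21.png

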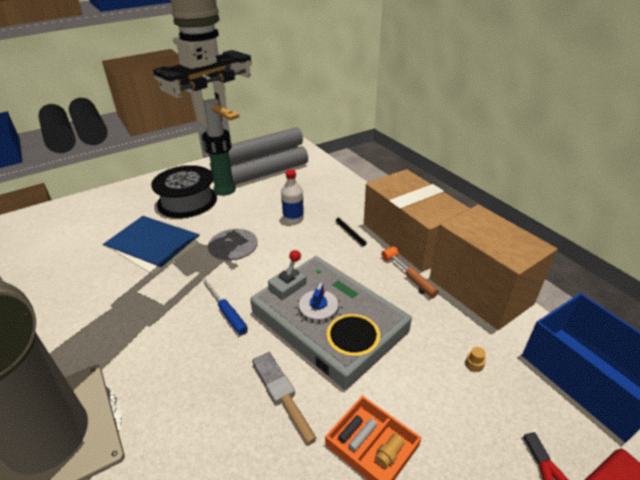

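```bash
python3 -m creep '[[-0.008,-0.0006,0,0,180],[-0.016,-0.0011,0,0,180],[-0.024,-0.0017,0,0,180],[-0.03,-0.0021,0,0,180],[-0.03,-0.0021,0,0,180],[-0.03,-0.0021,0,0,180],[-0.03,-0.0021,0,0,180],[-0.03,-0.0021,0,0,180],[-0.03,-0.0021,0,0,180],[-0.03,-0.0021,0,0,180]]'
python3 -m creep '[[-0.03,-0.0021,0,0,180],[-0.03,-0.0021,0,0,180],[-0.03,-0.0021,0,0,180],[-0.03,-0.0021,0,0,180],[-0.03,-0.0021,0,0,180],[-0.022,-0.0018,0,0,180],[-0.012,-0.001,0,0,180],[-0.006,-0.0005,0,0,180],[0,0,0,0,180],[0,0,0,0,180],[0,0,0,0,180]]'
python3 go.py 0.5494 -0.1218 0.197 12.5
python3 - <<'E'
from h import *
for n,(x,y) in dict(side=(345,290),scene=(265,220)).items():
    cv2.imwrite(f"pics/{n}22.png",cv2.resize(read_camera(n)[y-100:y+100,x-100:x+100,::-1],None,fx=3,fy=3,interpolation=2))
E
```

```text
t: 35.68
tool_pos: [0.5229, 0.0654, 0.3101]
orientation: [1.967, 2.449, 0.0]
force: [1.7, 0.2, -5.1]
opening: 0.0357
t: 36.6
tool_pos: [0.5507, -0.1199, 0.31]
orientation: [-1.965, -2.451, -0.001]
force: [0.5, -0.0, -5.2]
opening: 0.0354
t 36.60 tcp [ 0.5507 -0.1199  0.31  ] x [-0.2174  0.9761  0.0004] y [0.9761 0.2174 0.0002] z [ 0.0001  0.0005 -1.    ] yawy 12.6 q [-0.3057  0.0138  1.3958  0.0005  1.732  -0.5248] F [ 0.4817 -0.0013 -5.2126] open 0.0354
tool shift now [-0.0017 -0.0017  0.113 ]
yawy->12.5 twist 0.001 rad; then shift [-0.0017 -0.0017  0.113 ] y yaw 12.500000003687926
yawy->192.5 twist -3.141 rad; then shift [0.0017 0.0017 0.113 ] y yaw -167.49999999631206
```

View pics/scene22.png

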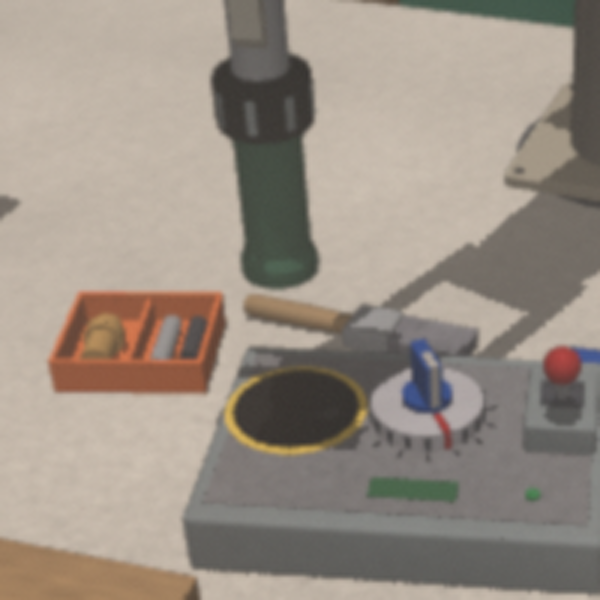

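View pics/side22.png

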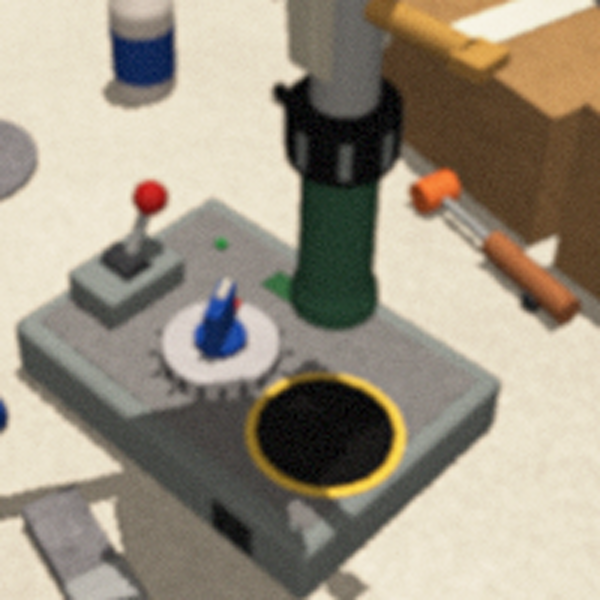

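```bash
python3 -m creep '[[-0.0015,-0.0015,0.006,0,180],[0,0,0.014,0,180],[0,0,0.02,0,180],[0,0,0.022,0,180],[0,0,0.02,0,180],[0,0,0.014,0,180],[0,0,0.008,0,180],[0,0,0.004,0,180],[0,0,0.002,0,180],[0,0,0,0,180],[0,0,0,0,180]]';python3 -m creep '[[0,0,0.002,0,180],[0,0,0,0,180],[0,0,0,0,180]]';python3 -m creep '[[0,0,0.001,0,180],[0,0,0,0,180],[0,0,0,0,180]]'
```

```text
t: 37.62
tool_pos: [0.5502, -0.123, 0.201]
orientation: [1.965, 2.449, 0.001]
force: [-0.8, 0.2, -4.9]
opening: 0.0354
t: 37.87
tool_pos: [0.5497, -0.123, 0.1983]
orientation: [1.966, 2.449, 0.0]
force: [0.5, -0.3, -5.5]
opening: 0.0359
t: 38.12
tool_pos: [0.5495, -0.1229, 0.1968]
orientation: [-1.967, -2.45, 0.0]
force: [0.3, -0.2, -5.1]
opening: 0.0358
```

```bash
python3 -m creep '[[0,0,0.001,0,180],[0,0,0.001,0,180],[0,0,0,0,180],[0,0,0,0,180]]';python3 -m creep '[[0,0,0.001,0,180],[0,0,0,0,180],[0,0,0,0,180]]';python3 -m creep '[[0,0,0.001,0,180],[0,0,0,0,180],[0,0,0,0,180]]'
```

```text
t: 38.45
tool_pos: [0.5494, -0.1228, 0.1946]
orientation: [-1.966, -2.45, 0.0]
force: [0.7, -0.7, -5.9]
opening: 0.0356
t: 38.7
tool_pos: [0.5495, -0.1229, 0.1938]
orientation: [-1.967, -2.45, 0.0]
force: [0.2, -0.2, -5.4]
opening: 0.0355
t: 38.95
tool_pos: [0.5498, -0.123, 0.1937]
orientation: [1.966, 2.449, 0.0]
force: [-2.0, 1.0, 1.7]
opening: 0.0355
```

Contact exactly where expected (0.1938). Check, then release.

```bash
python3 -m creep '[[0,0,0.0005,0,180],[0,0,0,0,180]]';python3 - <<'E'
from h import *
for n,(x,y) in dict(side=(345,290),scene=(265,220)).items():
    cv2.imwrite(f"pics/{n}23.png",cv2.resize(read_camera(n)[y-100:y+100,x-100:x+100,::-1],None,fx=3,fy=3,interpolation=2))
E
```

```text
t: 39.12
tool_pos: [0.5499, -0.123, 0.1937]
orientation: [1.966, 2.449, 0.001]
force: [-2.2, 1.2, 6.0]
opening: 0.0356
```

View pics/scene23.png

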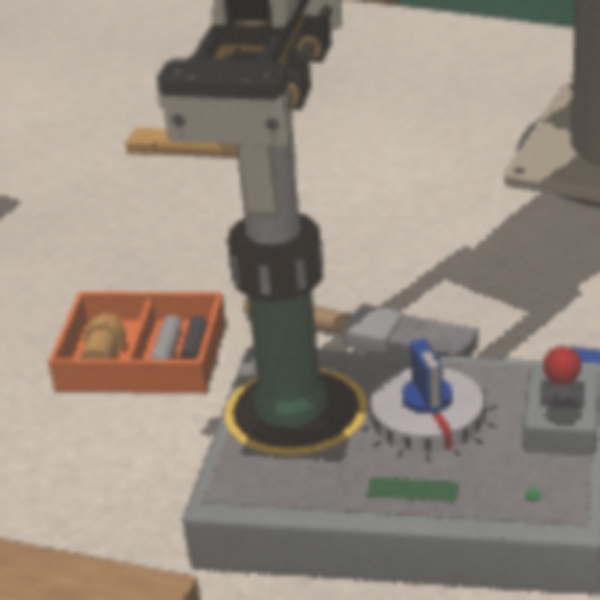

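View pics/side23.png

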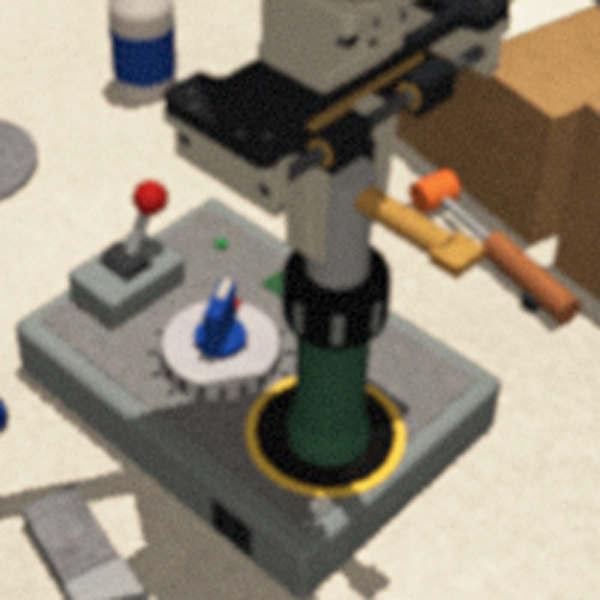

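Well centred on the rest, upright, with the nozzle pointing away. Releasing.

```bash
python3 -m creep '[[0,0,0,0,150],[0,0,0,0,130],[0,0,0,0,100],[0,0,0,0,60],[0,0,0,0,0],[0,0,0,0,0],[0,0,0,0,0],[0,0,0,0,0],[0,0,0,0,0]]' 15;python3 -m creep '[[0,0,-0.01,0,0],[0,0,-0.02,0,0],[0,0,-0.03,0,0],[0,0,-0.03,0,0],[0,0,-0.03,0,0],[0,0,-0.02,0,0],[0.02,0,-0.01,0,0],[0.035,0,0,0,0],[0.035,0,0,0,0],[0.02,0,0,0,0],[0,0,0,0,0],[0,0,0,0,0]]';python3 - <<'E'
from h import *
P=camera_params('wrist');np.save('P24.npy',P,allow_pickle=True)
cv2.imwrite("pics/wrist24.png",read_camera('wrist')[:,:,::-1])
cv2.imwrite("pics/scene24.png",read_camera('scene')[:,:,::-1])
cv2.imwrite("pics/side24.png",read_camera('side')[:,:,::-1])
E
```

```text
t: 39.97
tool_pos: [0.5495, -0.1229, 0.1923]
orientation: [-1.967, -2.45, 0.0]
force: [-1.0, 0.2, -0.3]
opening: 0.087
t: 40.97
tool_pos: [0.5258, -0.0147, 0.3434]
orientation: [1.963, 2.451, 0.001]
force: [-0.1, -0.6, -1.4]
opening: 0.0929
```

View pics/scene24.png

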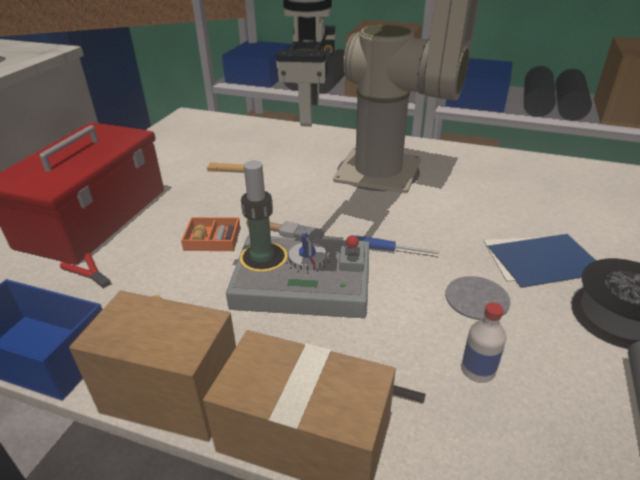

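View pics/side24.png

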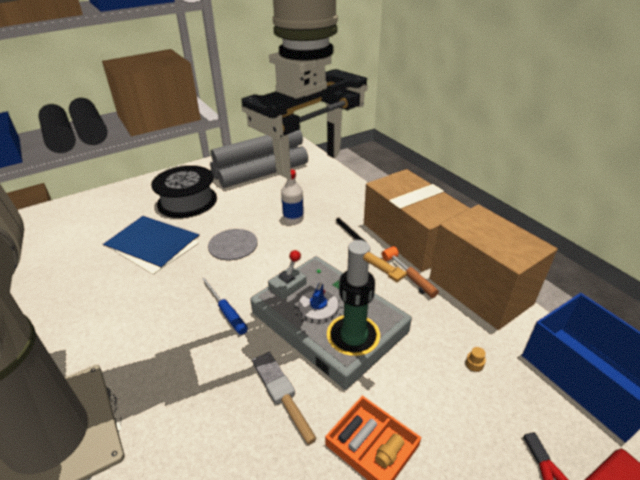

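View pics/wrist24.png

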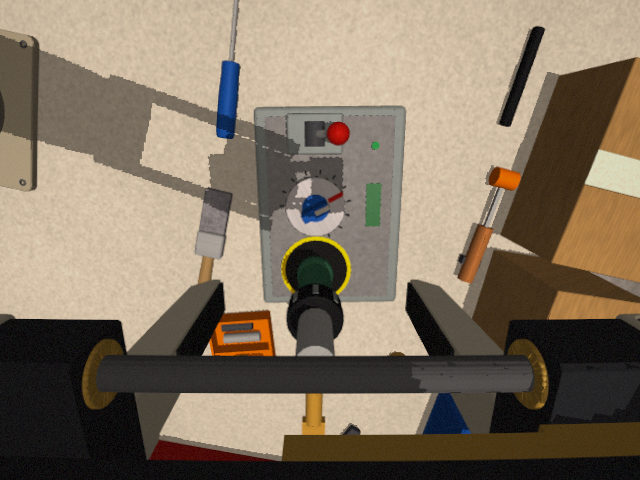

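```bash
python3 - <<'E'
from ang import *
P=np.load('P24.npy',allow_pickle=True).item();im=cv2.imread('pics/wrist24.png');U=np.load('U.npy')[:3]
W,D,A,m,l,s=angles(im,P,U)
b=onz('wrist',(338,133),.12,P)
c,sn=np.cos(U[2]),np.sin(U[2]);d=b[:2]-U[:2];print('ball',c*d[0]+sn*d[1],-sn*d[0]+c*d[1])
cv2.imwrite('pics/z24.png',cv2.resize(im[165:250,270:370],None,fx=6,fy=6,interpolation=2))
E
```

```text
ring pos 2.676 r 0.0293 dir 2.658
ball 0.005035856094690122 0.10478181512212026
```

View pics/z24.png

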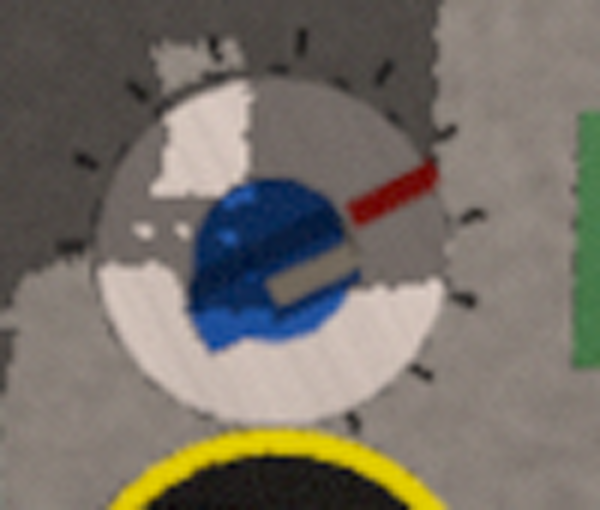

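The pointer runs parallel to the red line; the sideways offset is parallax from the bar's height. The lever is over and the welder stands free. Handing in.

```bash
python3 -c "
from plant import *
print(read_state()['t']);close_job()"
```

```text
41.1167
the job is handed in; nothing more can be done
```

The job is done and handed in at 41.1 s, in the order asked:
- **Welder to the pad:** I stood it upright on the grey pad.
- **Heat knob:** I turned only the blue knob clockwise to the red line.
- **Power lever:** I pushed it over to its end stop.
- **Welder to the rest:** I gripped it from the other side and stood it back on the yellow-ringed rest, with its nozzle pointing away from the dial.

**Last checks:**
- **Knob and ring:** Just after the turn, the pointer read about 2.67 rad and the red line 2.67 rad, the same as the line read before. In the last picture the red line had not moved, and the pointer looked parallel to it by eye.
- **Lever:** The force rose to about 18 N against the end stop. The red ball is within about 1.5 mm of where the "on" position should put it.
- **Welder:** It stands free and upright, near the centre of the rest. The other things on the bench looked unmoved in the pictures.

**What disagreed:**
- **Fingertip position:** The fingertips are about 28 mm behind the TCP, not 11 mm ahead of it as stated. My first try at the knob therefore closed just above the bar. I touched the top of the bar with the closed fingers at up to about 19 N to find the true height, which did not turn the knob, and then gripped it properly.
- **First welder grip:** For the same reason, my first grip on the welder was higher on the tube than planned, but it held.
- **Pointer position check:** One of the two ways of measuring the pointer, by its position rather than its direction, read about 0.05 rad further round. I put that down to about half a millimetre of error in the dial centre.

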